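Put the straightedge away on the peg rail

TASK

Tidy up after the robotics lesson: first lift the wheel that was left on the aluminium straightedge and set it down flat in the free half of the clear wheel tray, without dropping it. The straightedge is too thin to pick up off the table, so slide it flat along the table until its holed end sticks out past the far edge, hole and all, then grip that overhanging end, lift the straightedge off and hang it by its hole on the empty peg of the rail, let go and leave it hanging still. Leave everything else on the table where it lies.

Things in the scene. Friction and masses are not known exactly. Their poses are not given: they have to be found in the camera images.
- table_edge (a point): a point on the top of the table's far edge, fixed. The far edge is straight and runs along y at this x; beyond it (greater x) is free air. The table top is z = 0 and 30 mm thick
- rule_mid (a point): centre (half-way through the thickness) of the loose aluminium straightedge, a flat bar 180 mm long, 40 mm wide, 3 mm thick, about 60 g, with ruler ticks along one long side. x runs along its length towards the end with the hang hole, y across its width, z up out of its face. It starts flat on the table with the holed end pointing roughly at the far edge and not yet over it
- rule_hole (a point): centre of the round through hole, 18 mm across, in the straightedge; it lies 74 mm from rule_mid along the straightedge's x, that is 16 mm short of that end. Axes as rule_mid
- wheel_mid (a point): centre of the loose black-tyred wheel with grey hub, 56 mm across and 28 mm thick, about 45 g, lying flat on the straightedge at the start (underside 3 mm above the table); z is its axle
- tray_space (a point): middle of the free half of the fixed clear wheel tray, on its inner floor, 3 mm above the table. Tray: 210 mm (x) by 140 mm (y) outside, 42 mm high, walls 3 mm; its middle is 40 mm from here along -x. Inner walls are 62 mm away at +x and 67 mm at either side in y; two wheels like the loose one lie in the other half, their near rims 74 mm away at -x
- peg_root (a point): where the empty wooden peg leaves the front face of the rail, 225 mm above the table. x points into the rail, y along it, z up. The rail carries three pegs 88 mm apart; the empty one may be any of them. The other two hold a small try square and a flat spanner, each reaching less than 50 mm to the side of its peg and hanging below it
- peg_tip (a point): free end of the empty peg: a dowel 8 mm thick and 52 mm long from peg_root, rising at 45 degrees away from the rail towards the robot. A plate hung on it slides down to the rail by itself and swings to hang upright
- tub: loose round clear tub of orange pieces, 93 mm across, 57 mm high; bystander
- rover: loose half-built driving robot, about 110 x 90 x 56 mm; bystander
- track: loose black track strip, 152 x 30 x 9 mm; bystander
- gear: loose grey gear, 44 mm across, 8 mm high; bystander
- beam: loose white perforated beam, 120 x 8 x 8 mm; bystander
- rack: fixed wooden stand with the peg rail; origin under the middle of its baseboard (110 mm in x, 300 mm in y, 16 mm thick), front facing -x, towards the robot. The rail runs along y: 300 mm long, 18 mm thick (9 mm either side of the origin in x), from 200 to 244 mm above the table, on a post at either end
Not all that is in view belongs to the job. Of the things shaped like the part that bears rule_mid, the aluminium one is meant. Of the things like the part that bears wheel_mid, leave any that is blue; of the rest the smaller one is meant.

How it is judged:
By the outcome, as a careful person would: the job done as asked, in the order asked, and still so for the second after the job is handed in, with the robot touching nothing.
It also fails if it takes over 64 s, if anything falls off the work surface, if the arm or the gripper's body presses on something with over 40 N, if the wrist force passes 120 N, or if a joint passes its speed limit or range.

ROBOT

A 7-joint arm with a two-finger parallel gripper is mounted at the origin on the work surface. World frame = base frame: x ahead of the robot, y to its left, z up, the work surface at z = 0. Lengths are in m, angles in degrees, forces in N, time in s.
With the tool pointing down it reaches from about 0.425 to 0.875 m from the base axis. Payload 4.7 kg.
Tool frame: the origin (TCP) lies midway between the tips of the shut fingers; the grasp point (between the pads) lies 19 mm behind it; y points along the fingers, x is the direction in which the jaws open and shut, and the axes are right-handed (so a half turn about y gives the same grasp; the last joint's range is limited). The gripper opens to 87 mm and grips with 3 to 60 N. Pads are 19 mm wide; open, the fingers measure 117 mm over their backs; the gripper's body (75 mm by 190 mm) begins 51 mm behind the grasp point.
Start: joints at [-69.609, 18.392, -4.016, 83.108, 1.295, 78.541, -3.26], TCP at [0.218, 0.612, 0.223] pointing down, gripper open.
Joint ranges: [-163.93, 163.93], [-17.29, 119.83], [-79.2, 71.16], [3.27, 140.29], [-89.18, 269.18], [5.43, 117.66], [-154.24, 154.24]. Speed limits (degrees/s): [147.25, 147.25, 180, 180, 180, 180, 180].

INTERFACE

Orientations are given as [roll, pitch, yaw] about the fixed x, y, z axes, in that order (R = Rz(yaw) Ry(pitch) Rx(roll)).
In Python, from cell import env gives the robot as it stands.
- The arm moves only by the tool carry_out, never from a script. Its argument "targets" is a list of rows, each a list of 2 entries, a list of its own where there are three numbers: the shift along the tool's x, y, z in mm, then the turn, a rotation vector about the tool's x, y, z in degrees. A call has 1 to 12 rows; each row shifts and turns the commanded pose from where the row before left it, along the tool's axes as they then stand; what a row does not reach is not made up. A row lasts 1/10 s, in which the tool goes at most 50 mm and 8.59 degrees, less where a joint would pass 70% of its speed; a pose out of reach is approached as far as the arm can. A call with a gripper value outside its range is refused whole. "jaw" is the opening, from 0 (shut) to 1 (fully open), set as the call begins (left out, the last holds). The fingers move at their own pace and stop on an object; "squeeze" is the grip in N (left out, the last holds). Time passes only in rows, so rows that do not move let the fingers close. It gives the time, the measured TCP pose, the force and the opening at its end, in the units of the state.
- env.get_obs(): the state, without advancing time (a new reading comes with each control period).
- env.read_camera(name): name is "side" or "top"; returns the picture (480x640x3 uint8, red, green, blue); there is no depth.
- env.get_calibration(name): a dict with "fx", "fy", "cx", "cy" (pixels), "R" (3x3) and "t" (3): a world point X has camera coordinates R X + t. Camera axes: x right, y down, z forward; pixel columns grow to the right and rows downward; lengths in m; the calibration is good to about 2 mm. A picture is of the moment at which its call begins. get_calibration takes no time and is no camera call.
- env.sign_off(): hands the job in, once; it reports no verdict.
Trained networks look in the newest picture that a camera, given by its name, has taken for a name from the list of things; names that differ only in an ending like _2 or _b are one class to them, and where a whole thing is asked for, a point or a joint stands for the part that bears it (a point fixed in the world has none). Each returns a list of dicts, best first, with "p" (0 to 1); they miss things now and then, are a little off and sometimes report something else, mostly with a low value. They report only what shows in the picture. A call takes as long as a camera call. They do not tell look-alikes from the thing itself.
- env.outline_of(camera, label): "mask" (480x640 bool, what is visible of it) and "xy" ([column, row] in pixels, amid what is visible of it).
The state is a dict: "time_s": time; "qpos": joint angles; "joint_velocities": joint speeds; "effort": joint torques, N m; "tool_pos": TCP position; "tool_rot": TCP orientation; "force": force on the tool from outside, world axes, zero at the start; "wrist_torque": the same for the moment, N m; "grip_width": finger opening in m.
Only numpy, scipy, OpenCV 4.12 (cv2) and the standard library are available. Lean on these libraries where they do the work, as an engineer would, in place of code of your own. Each camera call takes 0.05 s, during which the arm holds its last target.

## Working session

There is one attempt and no reset: what is moved stays moved. The work goes in short steps, Python scripts to look and compute and a tool call to move; the robot and the scene stay as the last step left them, time stands still between calls to the robot, and variables do not carry over. Pictures are saved under pics/ and viewed, and the job is handed in when it is done.

Besides the shell and the picture viewer there is one more tool, called after "Emit:" as name(argument=value, ...) on one line, values as JSON. carry_out: Moves the arm, as the interface text tells. Its arguments: {"type":"object","properties":{"targets":{"type":"array","items":{"type":"array"}},"jaw":{"type":"number"},"squeeze":{"type":"number"}},"required":["targets"]}

```bash
ls -la; mkdir -p pics
cat > h.py <<'E'
import numpy as np, cv2
from cell import env
from scipy.spatial.transform import Rotation as Ro
def cal(n):
    c=env.get_calibration(n); return c['fx'],c['fy'],c['cx'],c['cy'],np.array(c['R']),np.array(c['t'])
def proj(n,P):
    fx,fy,cx,cy,R,t=cal(n); p=np.atleast_2d(P)@R.T+t
    return np.c_[fx*p[:,0]/p[:,2]+cx, fy*p[:,1]/p[:,2]+cy]
def ray(n,uv):
    fx,fy,cx,cy,R,t=cal(n); d=R.T@np.array([(uv[0]-cx)/fx,(uv[1]-cy)/fy,1.]); return -R.T@t,d
def onz(n,uv,z):
    o,d=ray(n,uv); return o+d*(z-o[2])/d[2]
def onx(n,uv,x):
    o,d=ray(n,uv); return o+d*(x-o[0])/d[0]
def tri(a,b):
    o1,d1=ray('side',a);o2,d2=ray('top',b)
    A=np.c_[d1,-d2]; s=np.linalg.lstsq(A,o2-o1,rcond=None)[0]
    p,q=o1+s[0]*d1,o2+s[1]*d2; return (p+q)/2,np.linalg.norm(p-q)
def save(n,f,im=None):
    im=env.read_camera(n) if im is None else im
    cv2.imwrite('pics/'+f,cv2.cvtColor(im,cv2.COLOR_RGB2BGR)); return im
E
python3 - <<'E'
from h import *
for n in('side','top'):
    save(n,n+'0.png'); c=cal(n); print(n,c[:4],'pos',(-c[4].T@c[5]).round(3),c[4].round(3).tolist())
print(env.get_obs())
E
```

```text
total 12
drwxr-xr-x  3 agent agent 4096 Dec  6 00:02 .
drwxr-xr-x 23 root  root  4096 Dec  6 00:02 ..
drwxr-xr-x  2 agent agent 4096 Dec  6 00:02 pics
side (452.5810996178211, 452.5810996178211, 324.7931888281321, 244.87673489721107) pos [ 0.223 -0.821  0.707] [[0.967, -0.253, -0.022], [-0.153, -0.51, -0.847], [0.202, 0.822, -0.532]]
top (485.6872778407882, 485.6872778407882, 326.1172108506049, 239.2629769777057) pos [ 0.321 -0.017  1.154] [[-0.028, -1.0, -0.001], [-0.995, 0.028, -0.1], [0.1, -0.002, -0.995]]
{'time_s': 0.1, 'qpos': array([-69.60655439,  18.43382467,  -4.01625897,  83.1680956 ,
         1.29641587,  78.53941113,  -3.25874494]), 'joint_velocities': array([ 0.03869281, -0.1383999 , -0.04288276, -0.12445145,  0.01459378,
        0.00145254,  0.05461828]), 'effort': array([ 3.48836761e-05, -4.92571306e+01, -4.05724570e-01, -3.13396275e+01,
       -6.41244999e-02,  3.96091200e-02,  7.34032483e-05]), 'tool_pos': array([0.21777329, 0.61191673, 0.22158057]), 'tool_rot': array([-90.00655566,   0.09601959,  70.41837536]), 'force': array([ 0.03358118,  0.39931324, -0.34991427]), 'wrist_torque': array([-0.02900882, -0.00382003, -0.02252302]), 'grip_width': 0.08714814068998099}
```

View pics/side0.png

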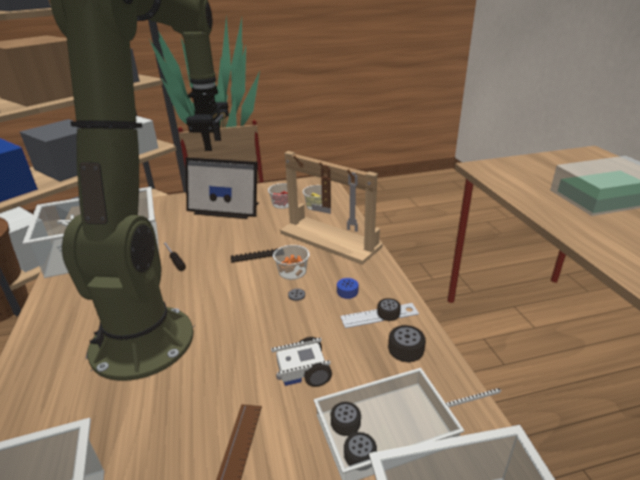

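View pics/top0.png

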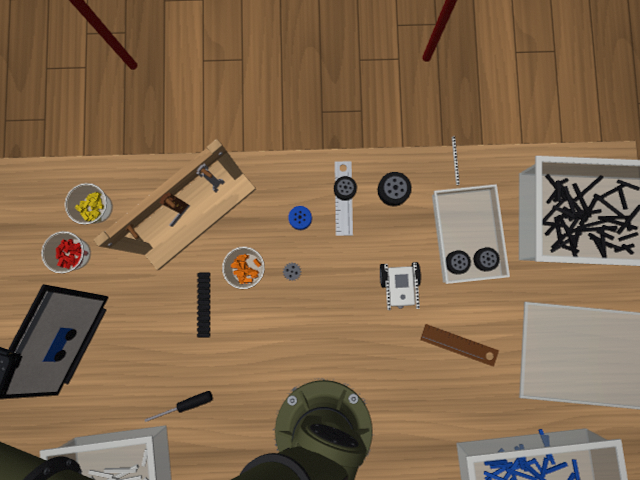

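Run:
```python
from h import *
for l in ['rule_mid','rule_hole','wheel_mid','tray_space','peg_root','peg_tip','table_edge','rack']:
  for n in('top','side'):
    r=env.outline_of(n,l)
    for d in r[:4]:
        u=d['xy']; m=d['mask']; print(l,n,round(d['p'],2),np.round(u,1),m.sum(), 'z0:',onz(n,u,0.0)[:2].round(3))
```

```text
rule_mid top 0.96 [348.  210.6] 805 z0: [ 0.505 -0.074]
rule_mid top 0.58 [459.3 343.7] 1289 z0: [ 0.184 -0.323]
rule_mid side 0.74 [368.9 315.3] 663 z0: [ 0.513 -0.058]
rule_mid side 0.66 [240.1 444.8] 1745 z0: [ 0.187 -0.316]
rule_hole top 0.87 [460.7 345.3] 1265 z0: [ 0.18  -0.326]
rule_hole top 0.71 [343.1 210.3] 833 z0: [ 0.506 -0.062]
rule_hole side 0.82 [240.6 444.9] 1782 z0: [ 0.188 -0.316]
rule_hole side 0.57 [366.9 316.5] 621 z0: [ 0.508 -0.061]
wheel_mid top 0.77 [342.3 189. ] 446 z0: [ 0.558 -0.062]
wheel_mid top 0.72 [300.8 217.6] 456 z0: [0.492 0.04 ]
wheel_mid top 0.62 [393.9 188.2] 928 z0: [ 0.557 -0.186]
wheel_mid side 0.89 [347.2 287.3] 405 z0: [0.496 0.059]
wheel_mid side 0.57 [385.8 307.8] 463 z0: [ 0.561 -0.044]
wheel_mid side 0.56 [406.  344.4] 1139 z0: [ 0.559 -0.17 ]
tray_space top 0.75 [466.9 234.6] 6148 z0: [ 0.439 -0.356]
tray_space side 0.72 [376.9 421.8] 9371 z0: [ 0.431 -0.336]
peg_root top 0.38 [130.8 226. ] 59 z0: [0.483 0.447]
peg_root side 0.41 [298.8 163.9] 45 z0: [0.548 0.91 ]
peg_tip top 0.55 [136.3 229.3] 98 z0: [0.475 0.434]Traceback (most recent call last):
  File "<stdin>", line 4, in <module>
ValueError: it knows: beam, gear, peg_root, peg_tip, rack, rover, rule_hole, rule_mid, track, tray_space, tub, wheel_mid
```

The side view shows the rack with an empty left peg at about (300,163), and the ruler with its wheel at (385,308). The top view has the ruler at (343,200), the small wheel at (345,188), the tray at (472,233) and the rack turned diagonally at about (175,200). I'll enlarge these for detail.

Run:
```python
from h import *
t=cv2.imread('pics/top0.png'); s=cv2.imread('pics/side0.png')
a=cv2.resize(t[130:280,80:270],None,fx=4,fy=4,interpolation=cv2.INTER_CUBIC)
b=cv2.resize(t[130:250,290:440],None,fx=5,fy=5,interpolation=cv2.INTER_CUBIC)
c=cv2.resize(s[140:270,270:400],None,fx=4.6,fy=4.6,interpolation=cv2.INTER_CUBIC)
cv2.imwrite('pics/a.png',a);cv2.imwrite('pics/b.png',b);cv2.imwrite('pics/c.png',c)
```

```text
(no output)
```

View pics/a.png

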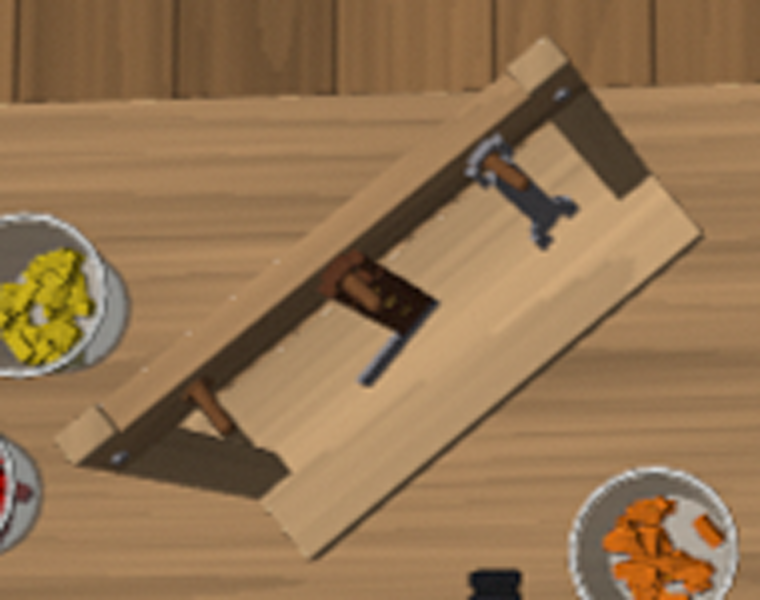

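View pics/b.png

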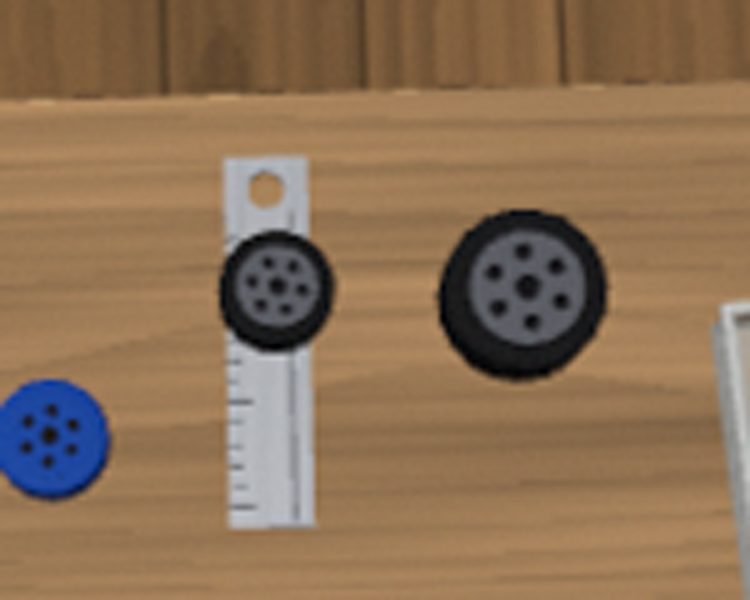

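View pics/c.png

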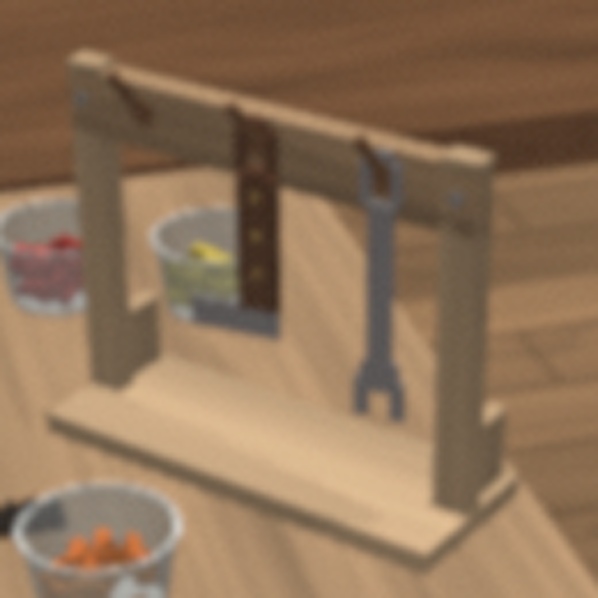

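```bash
cat > m.py <<'E'
from h import *
from scipy.optimize import least_squares
b=lambda u,v:(290+u/5-.4,130+v/5-.4); a=lambda u,v:(80+u/4-.4,130+v/4-.4); c=lambda u,v:(270+u/4.6-.4,140+v/4.6-.4)
for p in [(20,100),(265,93),(550,87)]: print('edge',onz('top',b(*p),0).round(4))
C=[onz('top',b(*p),.003) for p in [(225,157),(308,156),(230,527),(315,525)]]
print('corners',np.round(C,4).tolist()); print('mid',np.mean(C,0).round(4))
ax=(C[0]+C[1]-C[2]-C[3])/2; print('len',np.linalg.norm(ax),'yaw',np.degrees(np.arctan2(ax[1],ax[0])),'width',np.linalg.norm(C[0]-C[1]))
print('hole',onz('top',b(267,189),.003).round(4)); print('wheel',onz('top',b(277,287),.031).round(4), 'bigwheel',onz('top',b(527,287),.045).round(4))
# rack fit
obs=[('top',a(702,235),(-.055,-.15,.016)),('top',a(312,558),(-.055,.15,.016)),
('top',a(545,37),(.009,-.15,.244)),('top',a(55,440),(.009,.15,.244)),
('side',c(50,415),(-.055,.15,.016)),('side',c(428,558),(-.055,-.15,.016))]
def f(p):
    r=Ro.from_euler('z',p[2])
    return np.concatenate([proj(n,r.apply(q)+[p[0],p[1],0])[0]-u for n,u,q in obs])
s=least_squares(f,[.55,.38,0.9]); 
for s0 in (-.6,-.9):
    q=least_squares(f,[.55,.38,s0]); s=q if q.cost<s.cost else s
print('rack',s.x[:2],np.degrees(s.x[2]),f(s.x).round(1))
r=Ro.from_euler('z',s.x[2]);k=.052*np.sqrt(.5)
for yy in(.088,):
  for nm,q in(('root',(-.009,yy,.225)),('tip',(-.009-k,yy,.225+k))):
    w=r.apply(q)+[s.x[0],s.x[1],0]; print(nm,w.round(4),proj('top',w),proj('side',w))
print('pix root',a(198,388),c(113,78),'tip',a(228,430),c(148,118))
print(tri(c(113,78),a(198,388)),tri(c(148,118),a(228,430)))
for l in ['tub','rover','track','gear','beam']:
    d=env.outline_of('top',l)[0]; print(l,d['p'],d['xy'],onz('top',d['xy'],.02).round(3))
E
python3 m.py
```

```text
edge [0.6591 0.0536 0.    ]
edge [ 0.6592 -0.0656  0.    ]
edge [ 0.6582 -0.2044  0.    ]
corners [[0.6271, -0.0452, 0.003], [0.6265, -0.0853, 0.003], [0.4469, -0.0421, 0.003], [0.4467, -0.0826, 0.003]]
mid [ 0.5368 -0.0638  0.003 ]
len 0.1799716277626171 yaw -0.9123508304700592 width 0.04018570562070632
hole [ 0.6107 -0.065   0.003 ]
wheel [ 0.5566 -0.067   0.031 ] bigwheel [ 0.5504 -0.1823  0.045 ]
rack [0.51291573 0.29661052] 39.020612848277935 [ 0.3 -0.8 -0.6  0.6  1.  -0.6  0.3 -0.3 -1.5 -1.2 -0.6 -1.3]
root [0.4505 0.3593 0.225 ] [[129.5295456  226.49274935]] [[300.70930466 163.69113516]]
tip [0.422  0.3362 0.2618] [[133.83995513 238.9650822 ]] [[291.5147959  155.25007618]]
pix root (129.1, 226.6) (294.1652173913044, 156.55652173913043) tip (136.6, 237.1) (301.7739130434783, 165.25217391304346)
(array([0.43909219, 0.35003544, 0.2519638 ]), np.float64(0.015040674679822659)) (array([0.43960735, 0.34311927, 0.22690861]), np.float64(0.020772251880604678))
tub 0.91 [241.7, 268.2] [0.373 0.18  0.02 ]
rover 0.81 [403.1, 284.1] [ 0.326 -0.195  0.02 ]
track 0.94 [200.7, 304.2] [0.293 0.275 0.02 ]
gear 0.61 [294.2, 271.2] [0.363 0.057 0.02 ]
beam 0.64 [453.6, 157.5] [ 0.623 -0.329  0.02 ]
```

Run:
```python
from h import *
t=cv2.imread('pics/top0.png'); s=cv2.imread('pics/side0.png')
cv2.imwrite('pics/d.png',cv2.resize(t[120:290,420:570],None,fx=3.5,fy=3.5,interpolation=cv2.INTER_CUBIC))
```

```text
(no output)
```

View pics/d.png

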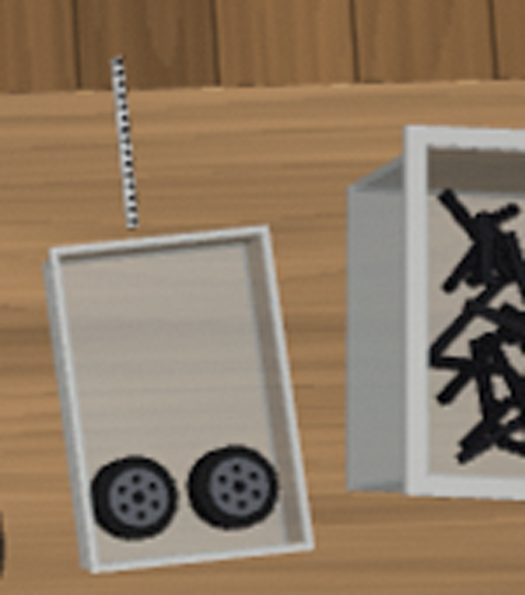

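```bash
cat > ov.py <<'E'
from h import *
x,y,yaw=.5129,.2966,np.radians(39.02); r=Ro.from_euler('z',yaw);k=.052*np.sqrt(.5)
def W(q): return r.apply(q)+[x,y,0]
def ov(n,src,box,f,out):
    im=cv2.imread(src)[box[1]:box[3],box[0]:box[2]]; im=cv2.resize(im,None,fx=f,fy=f,interpolation=cv2.INTER_CUBIC)
    for yy in(-.088,0,.088):
        for q,c in(((-.009,yy,.225),(0,255,0)),((-.009-k,yy,.225+k),(0,0,255))):
            p=(proj(n,W(q))[0]-[box[0],box[1]]+.5)*f; cv2.circle(im,tuple(int(v) for v in p),4,c,1)
    for q in [(a,b,c) for a in(-.055,.055) for b in(-.15,.15) for c in (.016,)]+[(a,b,c) for a in(-.009,.009) for b in(-.15,.15) for c in (.2,.244)]:
            p=(proj(n,W(q))[0]-[box[0],box[1]]+.5)*f; cv2.circle(im,tuple(int(v) for v in p),4,(255,0,0),1)
    cv2.imwrite(out,im)
if __name__=='__main__':
    ov('top','pics/top0.png',(90,130,270,280),4.4,'pics/e.png'); ov('side','pics/side0.png',(275,140,400,265),4.7,'pics/f.png')
E
python3 ov.py
```

```text
(no output)
```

View pics/e.png

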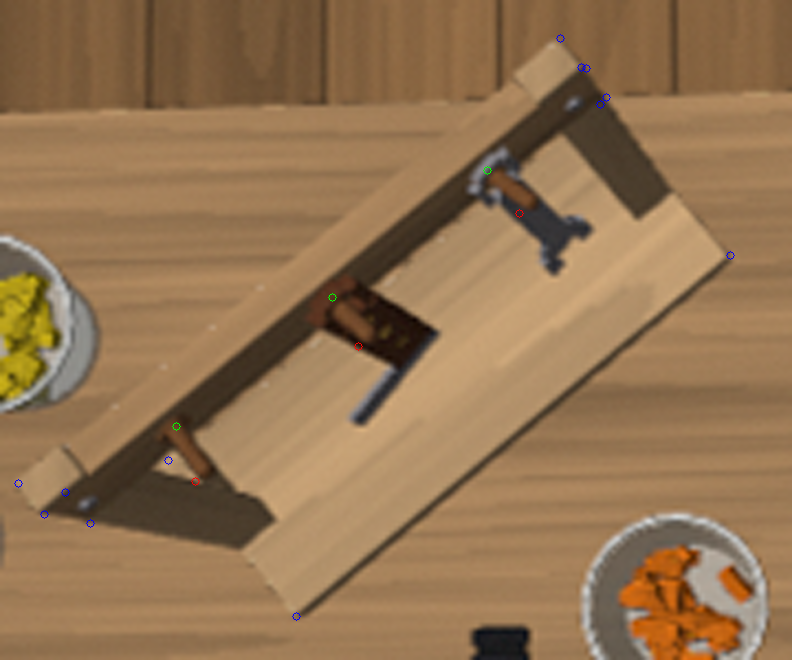

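View pics/f.png

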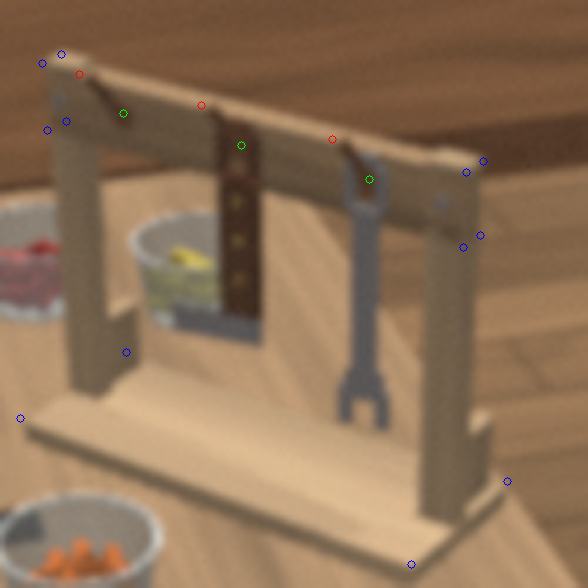

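```bash
cat > fit.py <<'E'
from h import *
from scipy.optimize import least_squares
e=lambda u,v:np.array((90+u/4.4-.5,130+v/4.4-.5)); g=lambda u,v:np.array((275+u/4.7-.5,140+v/4.7-.5))
k=.052*np.sqrt(.5)
T=lambda y:(-.009-k,y,.225+k); 
obs=[('top',e(730,257),(-.055,-.15,.016)),('top',e(297,614),(-.055,.15,.016)),
('side',g(28,425),(-.055,.15,.016)),('side',g(409,562),(-.055,-.15,.016)),
('top',e(206,472),T(.088)),('top',e(368,333),T(0)),('top',e(527,199),T(-.088)),('top',e(173,427),(-.009,.088,.225)),
('side',g(94,80),T(.088)),('side',g(214,109),T(0)),('side',g(346,142),T(-.088)),('side',g(127,120),(-.009,.088,.225))]
def f(p):
    r=Ro.from_euler('z',p[2])
    return np.concatenate([proj(n,r.apply(q)+[p[0],p[1],0])[0]-u for n,u,q in obs])
s=least_squares(f,[.51,.3,.68]); print(s.x[:2],np.degrees(s.x[2])); print(f(s.x).reshape(-1,2).round(1).tolist())
r=Ro.from_euler('z',s.x[2])
for q in((-.009,.088,.225),T(.088)): print(r.apply(q)+[*s.x[:2],0])
print('tri tip',tri(g(94,80),e(206,472)),'root',tri(g(127,120),e(173,427)))
# tray: rim outer corners from d.png crop
d=lambda u,v:np.array((420+u/3.5-.4,120+v/3.5-.4))
cs=[onz('top',d(*p),.042) for p in[(50,249),(268,227),(92,572),(313,548)]]
print(np.round(cs,4).tolist()); c=np.mean(cs,0); ax=(cs[0]+cs[1]-cs[2]-cs[3]); ax/=np.linalg.norm(ax); print('tray mid',c,'yaw',np.degrees(np.arctan2(ax[1],ax[0])),'space',c+.04*ax, 'size',np.linalg.norm(cs[0]-cs[2]),np.linalg.norm(cs[0]-cs[1]))
E
python3 fit.py
```

```text
[0.51632964 0.29439704] 39.20984971533178
[[0.9, -2.0], [1.1, -0.7], [-0.3, -1.1], [2.1, 0.7], [-1.1, 0.4], [-0.9, 1.2], [-0.5, 1.3], [2.0, -1.7], [-1.6, -1.1], [-1.2, -0.6], [-1.2, -0.4], [0.5, -1.2]]
[0.45372581 0.35689313 0.225     ]
[0.42523545 0.3336488  0.26176955]
tri tip (array([0.42778329, 0.33268894, 0.2585443 ]), np.float64(0.0030413944323028127)) root (array([0.4522819 , 0.3628858 , 0.21924827]), np.float64(0.0020673868491978917))
[[0.5396, -0.2727, 0.042], [0.5503, -0.4182, 0.042], [0.3254, -0.2892, 0.042], [0.3369, -0.434, 0.042]]
tray mid [ 0.43804902 -0.3535398   0.042     ] yaw 4.32873770344308 space [ 0.47793491 -0.35052065  0.042     ] size 0.2147647663521167 0.1459399237591214
```

```bash
cat > plan.py <<'E'
from h import *
def pose():
    o=env.get_obs(); return np.array(o['tool_pos']),Ro.from_euler('xyz',o['tool_rot'],degrees=True),o
def rows(wps,p=None,r=None,step=45,ang=8,dec=1):
    """wps: list of (pos m, rpy deg or None)"""
    if p is None: p,r,_=pose()
    out=[]
    for P,E in wps:
        P=np.array(P,float); G=r if E is None else Ro.from_euler('xyz',E,degrees=True)
        rv=(r.inv()*G).as_rotvec(degrees=True); n=max(1,int(np.ceil(max(np.linalg.norm(P-p)*1000/step,np.linalg.norm(rv)/ang))))
        p0,r0=p,r
        for i in range(1,n+1):
            tp=p0+(P-p0)*i/n; tr=r0*Ro.from_rotvec(rv*i/n,degrees=True)
            a=np.round(r.inv().apply(tp-p)*1000,dec)+0.; b=np.round((r.inv()*tr).as_rotvec(degrees=True),dec)+0.
            out.append([a.tolist(),b.tolist()]); p=p+r.apply(a/1000); r=r*Ro.from_rotvec(b,degrees=True)
    for i in range(0,len(out),12): print(len(out[i:i+12]),str(out[i:i+12]).replace(' ',''))
    print('end',p.round(4),r.as_euler('xyz',degrees=True).round(2))
    return p,r
def st():
    p,r,o=pose(); print('t',round(o['time_s'],2),'p',p.round(4),'rpy',np.round(o['tool_rot'],2),'q',np.round(o['qpos'],1).tolist(),'F',np.round(o['force'],1),'g',round(o['grip_width'],4))
    open('log.txt','a').write(repr((list(o['qpos']),list(p),list(o['tool_rot'])))+'\n')
E
python3 - <<'E'
from plan import *
p0=np.array([.218,.612,.2225]); r0=pose()[1]; st()
rows([((.26,.54,.36),(-90,0,80)),((.557,-.067,.20),(-90,0,90)),((.557,-.067,.06),(-90,0,90))],p0,r0,step=49)
E
```

```text
t 0.95 p [0.2179 0.6124 0.2226] rpy [-90.    -0.    70.42] q [-69.6, 18.4, -4.0, 83.1, 1.3, 78.5, -3.3] F [-0.2 -0.   1.4] g 0.087
12 [[[-13.4,-34.4,-15.9],[0.0,-2.4,0.0]],[[-14.1,-34.4,-15.4],[0.0,-2.4,0.0]],[[-14.8,-34.3,-14.7],[0.0,-2.4,0.0]],[[-15.3,-34.4,-14.1],[0.0,-2.4,0.0]],[[-36.4,10.7,-26.5],[0.0,-0.7,0.0]],[[-36.8,10.6,-26.1],[0.0,-0.6,0.0]],[[-37.0,10.7,-25.7],[0.0,-0.7,0.0]],[[-37.3,10.7,-25.2],[0.0,-0.7,0.0]],[[-37.6,10.6,-24.8],[0.0,-0.6,0.0]],[[-37.9,10.7,-24.3],[0.0,-0.7,0.0]],[[-38.2,10.7,-23.9],[0.0,-0.7,0.0]],[[-38.5,10.6,-23.5],[0.0,-0.6,0.0]]]
10 [[[-38.7,10.7,-23.0],[0.0,-0.7,0.0]],[[-39.0,10.7,-22.6],[0.0,-0.7,0.0]],[[-39.3,10.6,-22.1],[0.0,-0.6,0.0]],[[-39.5,10.7,-21.6],[0.0,-0.7,0.0]],[[-39.7,10.7,-21.2],[0.0,-0.6,0.0]],[[-40.0,10.6,-20.8],[0.0,-0.7,0.0]],[[-40.2,10.7,-20.3],[0.0,-0.7,0.0]],[[0.0,46.7,0.0],[0.0,0.0,0.0]],[[0.0,46.6,0.0],[0.0,0.0,0.0]],[[0.0,46.7,0.0],[0.0,0.0,0.0]]]
end [ 0.557 -0.067  0.06 ] [-90.    -0.    90.02]
```

Emit:
carry_out(targets=[[[0, -40, 0], [0, -4.9, 0]], [[0, -40, 0], [0, -4.9, 0]], [[0, -40, 0], [0, -4.9, 0]], [[0, -40, 0], [0, -4.9, 0]], [[-42.4, 10, -21.2], [0, 0, 0]], [[-42.4, 10, -21.2], [0, 0, 0]], [[-42.4, 10, -21.2], [0, 0, 0]], [[-42.4, 10, -21.2], [0, 0, 0]], [[-42.4, 10, -21.2], [0, 0, 0]], [[-42.4, 10, -21.2], [0, 0, 0]], [[-42.4, 10, -21.2], [0, 0, 0]], [[-42.4, 10, -21.2], [0, 0, 0]]], jaw=1)

```text
time_s: 2.15
tool_pos: [0.3882, 0.2714, 0.3025]
tool_rot: [-90.0, -0.1, 90.0]
force: [1.6, 0.4, 1.0]
grip_width: 0.0866
```

Emit:
carry_out(targets=[[[-42.4, 10, -21.2], [0, 0, 0]], [[-42.4, 10, -21.2], [0, 0, 0]], [[-42.4, 10, -21.2], [0, 0, 0]], [[-42.4, 10, -21.2], [0, 0, 0]], [[-42.4, 10, -21.2], [0, 0, 0]], [[-42.4, 10, -21.2], [0, 0, 0]], [[-42.4, 10, -21.2], [0, 0, 0]], [[-42.4, 10, -21.2], [0, 0, 0]], [[0, 35, 0], [0, 0, 0]], [[0, 35, 0], [0, 0, 0]], [[0, 35, 0], [0, 0, 0]], [[0, 0, 0], [0, 0, 0]]])

```text
time_s: 3.35
tool_pos: [0.5535, -0.0655, 0.113]
tool_rot: [-89.5, 0.0, 90.0]
force: [-0.1, 0.8, -0.1]
grip_width: 0.0872
```

Run:
```python
from plan import *
st(); save('top','t1.png'); save('side','s1.png')
print(proj('top',pose()[0]),proj('side',pose()[0]))
a=cv2.imread('pics/t1.png')[130:290,260:460]; b=cv2.imread('pics/s1.png')[180:340,280:480]
cv2.imwrite('pics/ts1.png',np.hstack([cv2.resize(x,None,fx=2,fy=2,interpolation=2) for x in(a,b)]))
```

```text
t 3.35 p [ 0.5535 -0.0655  0.113 ] rpy [-8.947e+01  2.000e-02  9.001e+01] q [-24.7, 13.4, 32.6, 104.8, -7.8, 64.6, 100.6] F [-0.1  0.8 -0.1] g 0.0872
[[345.98586516 178.35179536]] [[390.45760612 273.15969812]]
```

View pics/ts1.png

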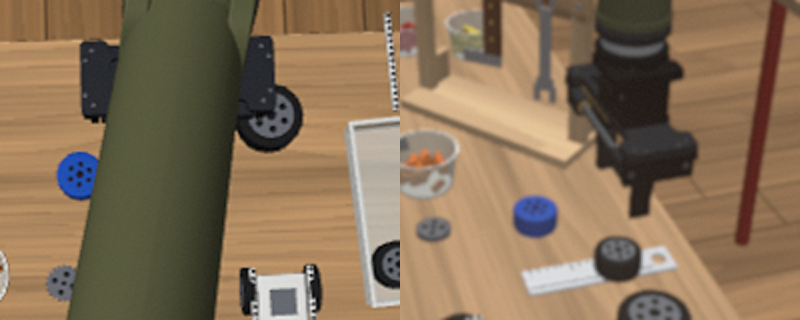

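Side view: the open gripper stands above the wheel at about (389,304), on the ruler. The top view is blocked by the forearm. I'm descending to grasp.

Emit:
carry_out(targets=[[[-1, 35, -2], [0, 0, 0]], [[-0.5, 35, -1], [0, 0, 0]], [[0, 25, 0], [0, 0, 0]], [[0, 10, 0], [0, 0, 0]], [[0, 0, 0], [0, 0, 0]]])

```text
time_s: 3.95
tool_pos: [0.5609, -0.0672, 0.0133]
tool_rot: [-90.0, -0.0, 90.0]
force: [-0.1, -0.5, 0.3]
grip_width: 0.087
```

Emit:
carry_out(targets=[[[0, 0, 0], [0, 0, 0]], [[0, 0, 0], [0, 0, 0]], [[0, 0, 0], [0, 0, 0]], [[0, 0, 0], [0, 0, 0]], [[0, 0, 0], [0, 0, 0]], [[0, 0, 0], [0, 0, 0]], [[0, 0, 0], [0, 0, 0]], [[0, 0, 0], [0, 0, 0]]], jaw=0, squeeze=20)

```text
time_s: 4.75
tool_pos: [0.5607, -0.0673, 0.013]
tool_rot: [-90.0, -0.0, 90.0]
force: [-1.2, 0.0, 5.4]
grip_width: 0.0557
```

Run:
```python
from plan import *
st()
```

```text
t 4.75 p [ 0.5607 -0.0673  0.013 ] rpy [-9.003e+01 -2.000e-02  9.002e+01] q [-22.1, 21.3, 30.8, 108.8, -13.4, 53.4, 105.0] F [-1.2  0.   5.4] g 0.0557
```

Run:
```python
from plan import *
r=Ro.from_euler('xyz',(-90,0,90),degrees=True)
rows([((.560,-.067,.103),(-90,0,90)),((.482,-.347,.103),(-90,0,4)),((.482,-.347,.014),(-90,0,4))],np.array([.560,-.067,.013]),r,step=40,ang=8.5,dec=0)
# bins height check
print(onz('side',(520,430),.1),onz('side',(372,453),.1),onz('side',(372,453),.08))
```

```text
12 [[[0.0,-30.0,0.0],[0.0,0.0,0.0]],[[0.0,-30.0,0.0],[0.0,0.0,0.0]],[[0.0,-30.0,0.0],[0.0,0.0,0.0]],[[-25.0,0.0,7.0],[0.0,8.0,0.0]],[[-27.0,0.0,4.0],[0.0,8.0,0.0]],[[-26.0,0.0,-1.0],[0.0,7.0,0.0]],[[-26.0,0.0,-3.0],[0.0,8.0,0.0]],[[-26.0,0.0,-7.0],[0.0,8.0,0.0]],[[-24.0,0.0,-11.0],[0.0,8.0,0.0]],[[-23.0,0.0,-13.0],[0.0,8.0,0.0]],[[-20.0,0.0,-17.0],[0.0,8.0,0.0]],[[-18.0,0.0,-20.0],[0.0,7.0,0.0]]]
5 [[[-15.0,0.0,-21.0],[0.0,8.0,0.0]],[[-12.0,0.0,-23.0],[0.0,8.0,0.0]],[[0.0,30.0,0.0],[0.0,0.0,0.0]],[[0.0,29.0,0.0],[0.0,0.0,0.0]],[[0.0,30.0,-1.0],[0.0,0.0,0.0]]]
end [ 0.4824 -0.3475  0.014 ] [-90.   0.   4.]
[ 0.60458179 -0.47601631  0.1       ] [ 0.37670151 -0.45209029  0.1       ] [ 0.38175106 -0.43993026  0.08      ]
```

Emit:
carry_out(targets=[[[0, -20, 0], [0, 0, 0]], [[0, -35, 0], [0, 0, 0]], [[0, -35, 0], [0, 0, 0]], [[-25, 0, 7], [0, 8, 0]], [[-27, 0, 4], [0, 8, 0]], [[-26, 0, -1], [0, 7, 0]], [[-26, 0, -3], [0, 8, 0]], [[-26, 0, -7], [0, 8, 0]], [[-24, 0, -11], [0, 8, 0]], [[-23, 0, -13], [0, 8, 0]], [[-20, 0, -17], [0, 8, 0]], [[-18, 0, -20], [0, 7, 0]]])

```text
time_s: 5.95
tool_pos: [0.496, -0.2977, 0.1021]
tool_rot: [-90.0, 0.0, 19.7]
force: [0.5, -0.8, -0.0]
grip_width: 0.0555
```

Emit:
carry_out(targets=[[[-15, 0, -21], [0, 8, 0]], [[-12, 0, -23], [0, 8, 0]], [[0, 30, 0], [0, 0, 0]], [[0, 20, 0], [0, 0, 0]], [[0, 0, 0], [0, 0, 0]]])

```text
time_s: 6.45
tool_pos: [0.4804, -0.3454, 0.0493]
tool_rot: [-89.8, 0.3, 4.0]
force: [0.5, -0.2, -1.1]
grip_width: 0.0558
```

Run:
```python
from plan import *
st(); save('top','t2.png'); save('side','s2.png')
a=cv2.imread('pics/t2.png')[120:300,400:600]; b=cv2.imread('pics/s2.png')[300:480,280:480]
cv2.imwrite('pics/ts2.png',np.hstack([cv2.resize(x,None,fx=2,fy=2,interpolation=2) for x in(a,b)]))
```

```text
t 6.45 p [ 0.4804 -0.3454  0.0493] rpy [-89.83   0.31   3.99] q [-7.6, 27.0, 50.5, 103.7, -23.5, 60.9, 55.7] F [ 0.5 -0.2 -1.1] g 0.0558
```

View pics/ts2.png

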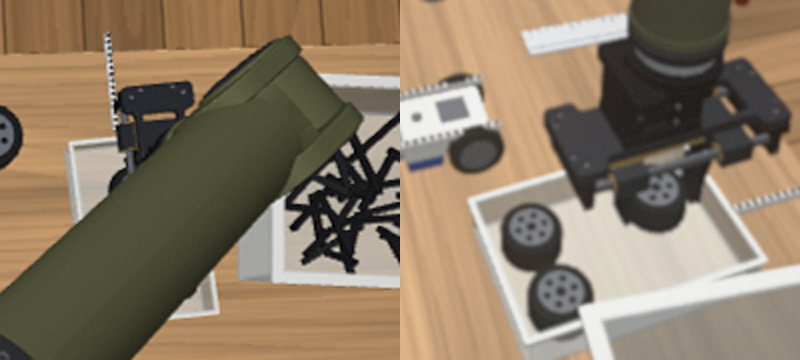

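The side view shows the wheel held over the free half of the tray at (407,395), clear of the other two. I'm lowering it.

Emit:
carry_out(targets=[[[0, 18, 0], [0, 0, 0]], [[0, 12, 0], [0, 0, 0]], [[0, 6, 0], [0, 0, 0]], [[0, 2.5, 0], [0, 0, 0]], [[0, 0, 0], [0, 0, 0]], [[0, 0, 0], [0, 0, 0]]])

```text
time_s: 7.15
tool_pos: [0.483, -0.3472, 0.0144]
tool_rot: [-90.0, -0.0, 4.0]
force: [0.0, -1.2, -0.1]
grip_width: 0.056
```

Run:
```python
from plan import *
st(); save('side','s3.png'); print(proj('side',[(.478,-.35,.017),(.478,-.35,.031)]))
b=cv2.imread('pics/s3.png')[330:480,300:500]
cv2.imwrite('pics/ts3.png',cv2.resize(b,None,fx=3.5,fy=3.5,interpolation=2))
```

```text
t 7.15 p [ 0.483  -0.3472  0.0144] rpy [-9.003e+01 -4.000e-02  4.010e+00] q [-5.9, 29.7, 48.6, 104.8, -26.2, 57.3, 57.5] F [ 0.  -1.2 -0.1] g 0.056
[[404.866727   416.1784357 ]
 [405.43605257 411.06014254]]
```

View pics/ts3.png

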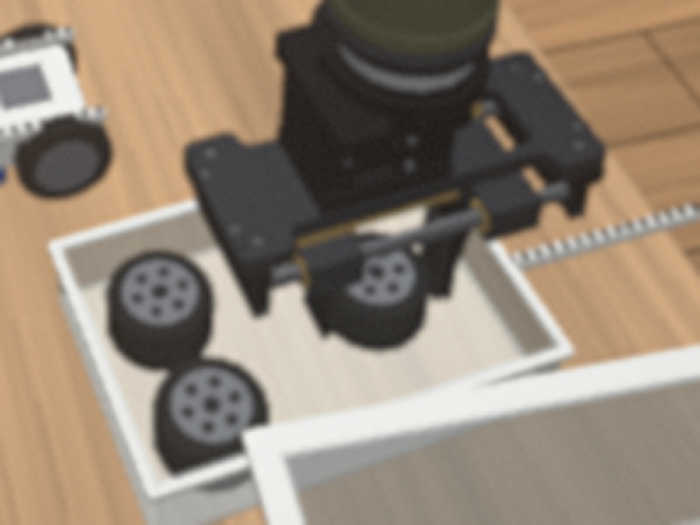

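Emit:
carry_out(targets=[[[0, 1.2, 0], [0, 0, 0]], [[0, 0, 0], [0, 0, 0]]])

```text
time_s: 7.4
tool_pos: [0.483, -0.347, 0.0131]
tool_rot: [-90.0, -0.0, 4.0]
force: [-0.3, -0.0, -0.1]
grip_width: 0.055
```

Emit:
carry_out(targets=[[[0, 0, 0], [0, 0, 0]], [[0, 0, 0], [0, 0, 0]], [[0, 0, 0], [0, 0, 0]], [[0, 0, 0], [0, 0, 0]], [[0, -10, 0], [0, 0, 0]], [[0, -30, 0], [0, 0, 0]], [[0, -40, 0], [0, 0, 0]], [[0, 0, 0], [0, 0, 0]]], jaw=0.78)

```text
time_s: 8.2
tool_pos: [0.4855, -0.3497, 0.0987]
tool_rot: [-90.3, -0.5, 4.0]
force: [0.4, -1.4, 0.4]
grip_width: 0.0679
```

Run:
```python
from plan import *
st(); save('top','t4.png');save('side','s4.png')
for l in ['rule_mid','rule_hole']:
  for d in env.outline_of('top',l)[:2]: print(l,d['p'],d['xy'],d['mask'].sum())
b=cv2.imread('pics/s4.png')[300:480,280:480];a=cv2.imread('pics/t4.png')[120:300,300:500]
cv2.imwrite('pics/ts4.png',np.hstack([cv2.resize(x,None,fx=2,fy=2,interpolation=2) for x in(a,b)]))
```

```text
t 8.2 p [ 0.4855 -0.3497  0.0987] rpy [-90.29  -0.46   3.99] q [-9.5, 23.7, 52.8, 101.3, -20.8, 64.8, 53.8] F [ 0.4 -1.4  0.4] g 0.0679
rule_mid 0.89 [471.6, 347.5] 869
rule_mid 0.78 [346.2, 199.5] 1228
rule_hole 0.87 [343.7, 199.3] 1255
rule_hole 0.68 [471.0, 346.5] 841
```

View pics/ts4.png

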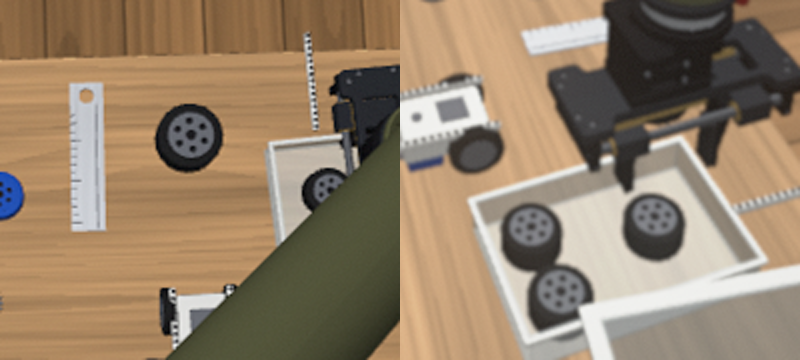

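The wheel lies flat in the free half of the tray, at (653,215) in the right panel, and the ruler is now fully in view. I'm measuring the ruler precisely.

```bash
cat > rule.py <<'E'
from plan import *
def rule(im,box):
    g=im[box[1]:box[3],box[0]:box[2]].astype(int); m=((g.min(2)>115)&(g.max(2)-g.min(2)<35)).astype(np.uint8)
    m=cv2.morphologyEx(m,cv2.MORPH_CLOSE,np.ones((7,7),np.uint8))
    c=max(cv2.findContours(m,cv2.RETR_EXTERNAL,2)[0],key=cv2.contourArea)
    (x,y),wh,an=cv2.minAreaRect(c); pts=cv2.boxPoints(((x,y),wh,an))+[box[0],box[1]]
    W=np.array([onz('top',p,.003) for p in pts]); mid=W.mean(0); 
    e=W[1]-W[0]; f=W[2]-W[1]
    L=e if np.linalg.norm(e)>np.linalg.norm(f) else f
    L=L if L[0]>0 else -L
    print('rule mid',mid.round(4),'yaw',np.degrees(np.arctan2(L[1],L[0])).round(2),'dims',np.linalg.norm(e).round(4),np.linalg.norm(f).round(4),'end x',(mid+L/2).round(4))
    return mid,L
if __name__=='__main__':
    im=cv2.cvtColor(cv2.imread('pics/t4.png'),cv2.COLOR_BGR2RGB); rule(im,(325,150,362,245))
E
python3 rule.py
```

```text
rule mid [ 0.5364 -0.0638  0.003 ] yaw -1.93 dims 0.0411 0.1802 end x [ 0.6265 -0.0668  0.003 ]
```

Run:
```python
from plan import *
r=Ro.from_euler('xyz',(-90,0,4),degrees=True)
rows([((.520,-.063,.093),(-90,0,88.5))],np.array([.4824,-.3473,.093]),r,step=40,ang=8.55,dec=1)
```

```text
10 [[[5.7,0.0,28.1],[0.0,-8.5,0.0]],[[9.9,0.0,26.9],[0.0,-8.4,0.0]],[[13.6,0.0,25.3],[0.0,-8.5,0.0]],[[17.2,0.0,22.9],[0.0,-8.4,0.0]],[[20.4,0.0,20.1],[0.0,-8.5,0.0]],[[23.2,0.0,17.0],[0.0,-8.4,0.0]],[[25.4,0.0,13.3],[0.0,-8.5,0.0]],[[27.0,0.0,9.5],[0.0,-8.4,0.0]],[[28.2,0.0,5.4],[0.0,-8.5,0.0]],[[28.6,0.0,1.2],[0.0,-8.4,0.0]]]
end [ 0.52  -0.063  0.093] [-90.   -0.   88.5]
```

Emit:
carry_out(targets=[[[5.7, 0, 28.1], [0, -8.5, 0]], [[9.9, 0, 26.9], [0, -8.4, 0]], [[13.6, 0, 25.3], [0, -8.5, 0]], [[17.2, 0, 22.9], [0, -8.4, 0]], [[20.4, 0, 20.1], [0, -8.5, 0]], [[23.2, 0, 17], [0, -8.4, 0]], [[25.4, 0, 13.3], [0, -8.5, 0]], [[27, 0, 9.5], [0, -8.4, 0]], [[28.2, 0, 5.4], [0, -8.5, 0]], [[28.6, 0, 1.2], [0, -8.4, 0]], [[0, 30, 0], [0, 0, 0]], [[0, 30, 0], [0, 0, 0]]])

```text
time_s: 9.6
tool_pos: [0.5203, -0.061, 0.0318]
tool_rot: [-90.0, -0.0, 88.7]
force: [0.3, -1.2, -0.0]
grip_width: 0.0679
```

Emit:
carry_out(targets=[[[0, 18, 0], [0, 0, 0]], [[0, 8, 0], [0, 0, 0]], [[0, 0, 0], [0, 0, 0]], [[0, 0, 0], [0, 0, 0]], [[0, 0, 0], [0, 0, 0]]])

```text
time_s: 10.1
tool_pos: [0.5211, -0.0627, 0.0079]
tool_rot: [-90.1, -0.0, 88.5]
force: [-0.5, 0.6, -0.1]
grip_width: 0.0681
```

Run:
```python
from plan import *
st(); save('side','s5.png')
cv2.imwrite('pics/ts5.png',cv2.resize(cv2.imread('pics/s5.png')[240:390,300:500],None,fx=3.5,fy=3.5,interpolation=2))
```

```text
t 10.1 p [ 0.5211 -0.0627  0.0079] rpy [-9.011e+01 -2.000e-02  8.851e+01] q [-24.9, 17.4, 32.6, 114.6, -12.0, 51.2, 102.5] F [-0.5  0.6 -0.1] g 0.0681
```

View pics/ts5.png

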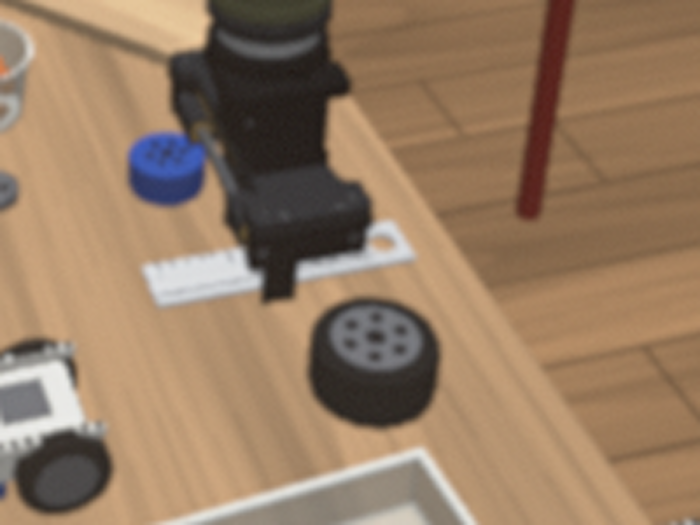

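The fingers straddle the ruler, the near one at (280,285) in the crop. I'll go down the last 7 mm and grip the long edges lightly.

Emit:
carry_out(targets=[[[0, 4, 0], [0, 0, 0]], [[0, 3, 0], [0, 0, 0]], [[0, 0, 0], [0, 0, 0]]])

```text
time_s: 10.45
tool_pos: [0.5207, -0.0625, 0.0005]
tool_rot: [-90.0, -0.0, 88.5]
force: [-0.6, 1.2, 5.6]
grip_width: 0.0679
```

Emit:
carry_out(targets=[[[0, 0, 0], [0, 0, 0]], [[0, 0, 0], [0, 0, 0]], [[0, 0, 0], [0, 0, 0]], [[0, 0, 0], [0, 0, 0]], [[0, 0, 0], [0, 0, 0]]], jaw=0, squeeze=8)

```text
time_s: 10.95
tool_pos: [0.521, -0.0627, 0.0004]
tool_rot: [-90.1, -0.0, 88.5]
force: [0.7, 0.3, 5.5]
grip_width: 0.0395
```

Emit:
carry_out(targets=[[[0, -0.3, -4], [0, 0, 0]], [[0, 0, -10], [0, 0, 0]], [[0, 0, -12], [0, 0, 0]], [[0, 0, -12], [0, 0, 0]], [[0, 0, -12], [0, 0, 0]], [[0, 0, -12], [0, 0, 0]], [[0, 0, -12], [0, 0, 0]], [[0, 0, -12], [0, 0, 0]], [[0, 0, -10], [0, 0, 0]], [[0, 0, -5], [0, 0, 0]], [[0, 0, -3], [0, 0, 0]], [[0, 0, 0], [0, 0, 0]]])

```text
time_s: 12.15
tool_pos: [0.6225, -0.0658, 0.0005]
tool_rot: [-89.8, -0.0, 88.5]
force: [-5.2, -0.5, 8.8]
grip_width: 0.0396
```

Run:
```python
from plan import *
st(); save('side','s6.png')
cv2.imwrite('pics/ts6.png',cv2.resize(cv2.imread('pics/s6.png')[220:370,320:520],None,fx=3.5,fy=3.5,interpolation=2))
```

```text
t 12.15 p [ 6.225e-01 -6.580e-02  5.000e-04] rpy [-8.977e+01 -2.000e-02  8.849e+01] q [-20.5, 29.3, 30.3, 99.9, -17.4, 55.7, 105.1] F [-5.2 -0.5  8.8] g 0.0396
```

View pics/ts6.png

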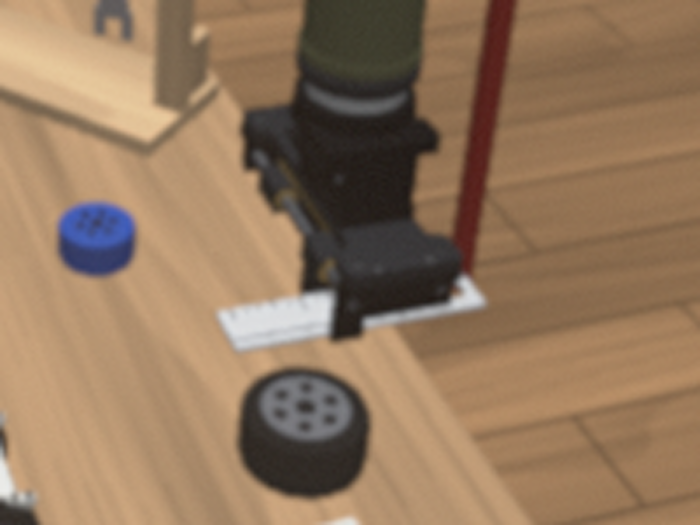

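Emit:
carry_out(targets=[[[0, 0, 0], [0, 0, 0]], [[0, 0, 0], [0, 0, 0]], [[0, 0, 0], [0, 0, 0]], [[0, 0, 0], [0, 0, 0]], [[0, -10, 0], [0, 0, 0]], [[0, -30, 0], [0, 0, 0]], [[0, -40, 0], [0, 0, 0]]], jaw=0.7)

```text
time_s: 12.9
tool_pos: [0.6218, -0.0661, 0.0789]
tool_rot: [-89.7, 0.1, 88.5]
force: [1.3, 1.1, 0.4]
grip_width: 0.0607
```

```bash
cat > kin.py <<'E'
from plan import *
import itertools
from scipy.optimize import least_squares
def fk(q,th,s):
    h0,L1,L2,Lt,a1,a2,a3,a0=th[:8]; b1,b7=th[8],th[9]
    q=np.radians(q)*np.array([s[0],1,s[1],1,s[2],1,s[3]])
    R=Ro.from_euler('z',q[0]+b1); p=np.array([0,0,h0])
    p=p+R.apply([a0,0,0]); R=R*Ro.from_euler('y',q[1]); p=p+R.apply([a1,0,L1]); R=R*Ro.from_euler('z',q[2]); R=R*Ro.from_euler('y',q[3])
    p=p+R.apply([a2,0,L2]); R=R*Ro.from_euler('z',q[4])*Ro.from_euler('y',q[5]); p=p+R.apply([a3,0,Lt]); R=R*Ro.from_euler('z',q[6]+b7)
    # approach = local z -> tool y ; 
    return p,R*Ro.from_matrix(np.array([[1,0,0],[0,0,1],[0,-1,0]]).T)  # tool x=loc x, tool y=loc z, tool z=-loc y
def load():
    return [eval(l) for l in open('log.txt')]
def fit():
    D=load(); best=None
    for s in itertools.product((1,-1),repeat=4):
        for b7 in (0,np.pi/2,np.pi,-np.pi/2):
            def f(th):
                o=[]
                for q,p,e in D:
                    P,R=fk(q,th,s); o+=list((P-p)*10)+list((R.inv()*Ro.from_euler('xyz',e,degrees=True)).as_rotvec())
                return np.array(o)
            r=least_squares(f,[.3,.4,.4,.25,0,0,0,0,0,b7],max_nfev=30)
            if best is None or r.cost<best[0]: best=(r.cost,s,r.x,f)
    return best
if __name__=='__main__':
    st(); b=fit(); r=least_squares(b[3],b[2]); print(r.cost,b[1],r.x.round(4)); np.save('th.npy',np.r_[b[1],r.x]); print(np.abs(r.fun.reshape(-1,6)).max(0).round(4),len(load()))
E
python3 kin.py
```

```text
t 12.9 p [ 0.6218 -0.0661  0.0789] rpy [-89.69   0.09  88.47] q [-22.4, 24.0, 32.4, 97.0, -14.0, 63.4, 102.7] F [1.3 1.1 0.4] g 0.0607
0.0025821689736154345 (-1, -1, -1, -1) [ 0.2521  0.4688  0.5055  0.3907 -0.0142 -0.0141 -0.0088  0.01   -0.041
  3.1005]
[0.0355 0.0202 0.0159 0.0003 0.     0.0004] 9
```

Run:
```python
from kin import *
D=load(); s=(-1,-1,-1,-1)
def f(t,red=True):
    th=np.r_[t[:4],0,0,0,0,0,np.pi]; o=[]
    for q,p,e in D:
        P,R=fk(q,th,s); o+=list((P-p)*1000)
    return np.array(o)
r=least_squares(f,[.3,.45,.5,.35]); print(r.x,r.fun.reshape(-1,3).round(1).tolist())
J=r.jac; print(np.linalg.svd(J)[1])
```

```text
[0.46762614 0.40800324 0.54363262 0.51490818] [[-23.3, 19.6, 9.3], [8.0, 14.0, -0.9], [-0.9, 10.6, -3.9], [-6.7, -0.8, -0.1], [-9.2, -0.4, -0.4], [-0.2, -2.6, 1.0], [1.9, 11.6, -6.0], [-8.1, 7.8, -0.1], [-1.3, 8.9, 1.2]]
[5290.98323094 2749.66434774  666.87111249   11.19440354]
```

Run:
```python
from plan import *
st(); im=save('side','s7.png'); t=save('top','t7.png')
for n in('side','top'):
  for d in env.outline_of(n,'rule_mid')[:2]: print(n,d['p'],d['xy'],d['mask'].sum())
a=cv2.resize(cv2.imread('pics/s7.png')[230:350,350:500],None,fx=2.66,fy=2.66,interpolation=2);b=cv2.resize(cv2.imread('pics/t7.png')[80:240,280:480],None,fx=2,fy=2,interpolation=2)
cv2.imwrite('pics/ts7.png',np.hstack([cv2.resize(a,(400,320)),b]))
```

```text
t 12.9 p [ 0.6218 -0.0661  0.0789] rpy [-89.69   0.09  88.47] q [-22.4, 24.0, 32.4, 97.0, -14.0, 63.4, 102.7] F [1.3 1.1 0.4] g 0.0607
side 0.73 [239.9, 445.9] 1759
side 0.57 [417.8, 308.5] 890
top 0.6 [462.5, 345.0] 1180
top 0.23 [468.9, 239.8] 5820
```

View pics/ts7.png

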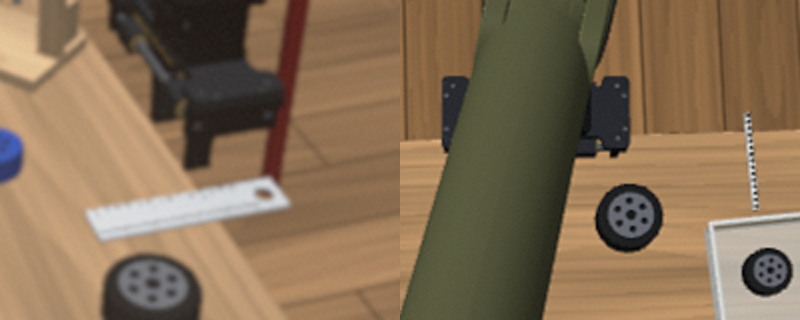

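Run:
```python
from h import *
k=lambda u,v:(350+u/2.667-.4,230+v/2.667-.4)
print('hole',onz('side',k(265,193),.003))
C=[onz('side',k(*p),.003) for p in[(275,178),(290,206),(87,211),(102,240)]]; print(np.round(C,4).tolist(),np.mean(C,0))
# before-slide check with side s5 crop (3.5x, origin 300,240): hole (383,243), corners
k5=lambda u,v:(300+u/3.5-.4,240+v/3.5-.4)
print('before hole side',onz('side',k5(383,243),.003)); C=[onz('side',k5(*p),.003) for p in[(398,222),(413,260),(143,264),(158,306)]]; print(np.round(C,4).tolist(),np.mean(C,0))
print('edge side',onz('side',k(195,160),0),onz('side',k(290,310),0))
```

```text
hole [ 0.71342283 -0.06903002  0.003     ]
[[0.7324, -0.0521, 0.003], [0.726, -0.0916, 0.003], [0.5504, -0.0478, 0.003], [0.5491, -0.0875, 0.003]] [ 0.6394813  -0.06975782  0.003     ]
before hole side [ 0.61082576 -0.06653421  0.003     ]
[[0.6297, -0.0489, 0.003], [0.6229, -0.0882, 0.003], [0.4486, -0.042, 0.003], [0.4464, -0.0841, 0.003]] [ 0.53690327 -0.06578202  0.003     ]
edge side [ 0.67569362 -0.00345754  0.        ] [ 0.66475742 -0.20471293  0.        ]
```

The ruler's holed end overhangs the edge with the whole hole clear: hole at about (449,302) in the side view, x ≈ 0.713. I'm approaching tool-down with the fingers either side of the overhang.

Emit:
carry_out(targets=[[[0, 0, -30], [0, 0, 0]], [[0, 0, -30], [0, 0, 0]], [[0, 10, -8], [0, 0, 0]], [[0, 20, 0], [0, 0, 0]], [[0, 15, 0], [0, 0, 0]], [[0, 0, 0], [0, 0, 0]], [[0, 0, 0], [0, 0, 0]]])

```text
time_s: 13.8
tool_pos: [0.691, -0.0672, 0.0343]
tool_rot: [-89.9, 0.0, 88.5]
force: [0.6, 1.0, 0.1]
grip_width: 0.0613
```

Run:
```python
from plan import *
st(); im=save('side','s8.png')
cv2.imwrite('pics/ts8.png',cv2.resize(cv2.imread('pics/s8.png')[220:370,350:520],None,fx=4,fy=4,interpolation=2))
```

```text
t 13.8 p [ 0.691  -0.0672  0.0343] rpy [-8.988e+01  1.000e-02  8.849e+01] q [-18.5, 34.3, 30.3, 88.1, -18.6, 62.8, 104.5] F [0.6 1.  0.1] g 0.0613
```

View pics/ts8.png

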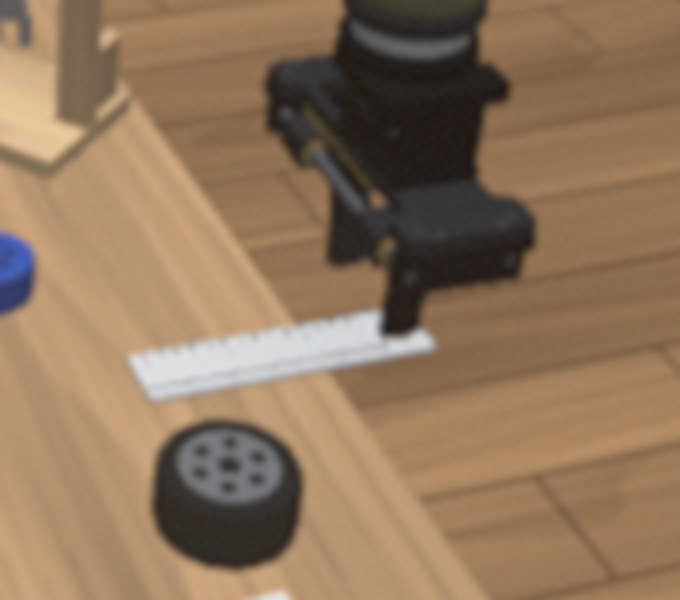

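The gripper is over the overhanging end, with its near finger at (403,320) in the crop. I'm going down past the ruler and closing.

Emit:
carry_out(targets=[[[0, 20, 0], [0, 0, 0]], [[0, 18, 0], [0, 0, 0]], [[0, 10, 0], [0, 0, 0]], [[0, 4, 0], [0, 0, 0]], [[0, 0, 0], [0, 0, 0]], [[0, 0, 0], [0, 0, 0]]])

```text
time_s: 14.45
tool_pos: [0.6926, -0.0672, -0.0162]
tool_rot: [-90.1, 0.0, 88.5]
force: [-0.0, -0.3, 0.3]
grip_width: 0.061
```

Emit:
carry_out(targets=[[[0, 0, 0], [0, 0, 0]], [[0, 0, 0], [0, 0, 0]], [[0, 0, 0], [0, 0, 0]], [[0, 0, 0], [0, 0, 0]], [[0, 0, 0], [0, 0, 0]]], jaw=0, squeeze=40)

```text
time_s: 14.95
tool_pos: [0.6923, -0.067, -0.0166]
tool_rot: [-90.0, -0.0, 88.5]
force: [0.9, 0.3, 1.6]
grip_width: 0.0384
```

Emit:
carry_out(targets=[[[0, -5, 0], [0, 0, 0]], [[0, -15, 0], [0, 0, 0]], [[0, -30, 0], [0, 0, 0]], [[0, -30, 0], [0, 0, 0]], [[0, -20, 0], [0, 0, 0]], [[0, 0, 0], [0, 0, 0]]])

```text
time_s: 15.55
tool_pos: [0.6949, -0.0677, 0.0884]
tool_rot: [-90.5, 0.0, 88.5]
force: [0.5, -1.5, -0.7]
grip_width: 0.0388
```

Run:
```python
from plan import *
st(); im=save('side','s9.png')
cv2.imwrite('pics/ts9.png',cv2.resize(cv2.imread('pics/s9.png')[170:340,330:530],None,fx=3.5,fy=3.5,interpolation=2))
```

```text
t 15.55 p [ 0.6949 -0.0677  0.0884] rpy [-90.45   0.    88.51] q [-19.2, 31.4, 31.5, 85.7, -17.2, 67.3, 103.5] F [ 0.5 -1.5 -0.7] g 0.0388
```

View pics/ts9.png

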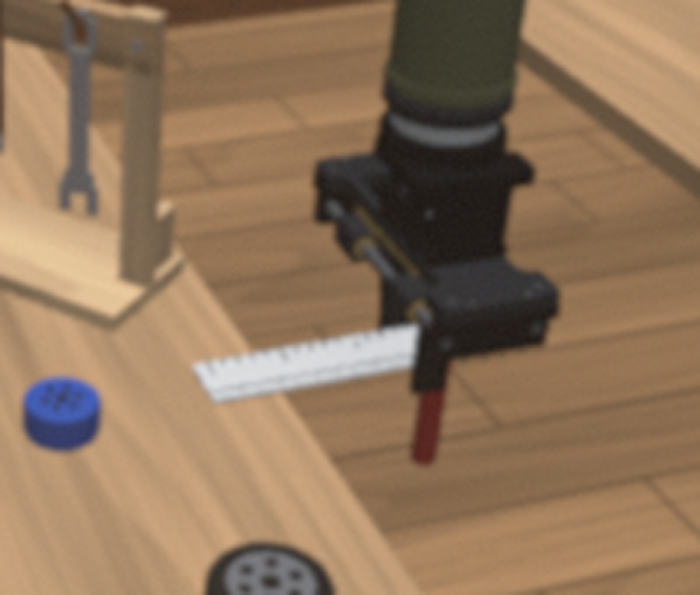

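```bash
cat > hang.py <<'E'
from plan import *
YR=39.2
def xr(): return np.array([np.cos(np.radians(YR)),np.sin(np.radians(YR)),0])
def target(hole,tilt=45.,H=(0,-.018,-.0212),root=None):
    x=xr(); t=np.radians(tilt); ty=x*np.sin(t)-np.array([0,0,np.cos(t)]); tx=np.cross([0,0,1],x); tz=np.cross(tx,ty)
    R=Ro.from_matrix(np.c_[tx,ty,tz]); return np.array(hole)-R.apply(H),R.as_euler('xyz',degrees=True)
ROOT=np.array([.4537,.3569,.225]); 
def onpeg(s): return ROOT+s*(-xr()+[0,0,1])/np.sqrt(2)
E
python3 - <<'E'
from hang import *
P,E=target(onpeg(.10)); print(P,E)
p,r,_=pose(); 
rows([((.56,-.02,.24),(-90,0,100)),((.46,.16,.36),(-90,0,129)),(P,E)],np.array([.693,-.068,.0834]),Ro.from_euler('xyz',(-90,0,88.5),degrees=True),step=36,ang=6.5)
E
```

```text
[0.39714965 0.31077866 0.26799209] [-135.     0.   129.2]
12 [[[7.4,-26.1,22.4],[0.0,-1.9,0.0]],[[8.2,-26.1,22.1],[0.0,-1.9,0.0]],[[8.9,-26.1,21.8],[0.0,-2.0,0.0]],[[9.6,-26.1,21.5],[0.0,-1.9,0.0]],[[10.3,-26.1,21.2],[0.0,-1.9,0.0]],[[11.1,-26.1,20.8],[0.0,-1.9,0.0]],[[27.8,-17.1,9.6],[0.0,-4.1,0.0]],[[28.4,-17.2,7.6],[0.0,-4.2,0.0]],[[28.9,-17.1,5.5],[0.0,-4.1,0.0]],[[29.2,-17.2,3.4],[0.0,-4.2,0.0]],[[29.4,-17.1,1.3],[0.0,-4.1,0.0]],[[29.4,-17.2,-0.9],[0.0,-4.2,0.0]]]
8 [[[29.3,-17.1,-3.0],[0.0,-4.1,0.0]],[[22.4,13.1,-6.6],[-6.4,0.0,0.0]],[[22.4,13.8,-5.0],[-6.5,-0.1,0.0]],[[22.4,14.3,-3.6],[-6.4,0.0,0.0]],[[22.3,14.6,-1.8],[-6.4,0.0,0.0]],[[22.4,14.7,-0.3],[-6.4,0.0,-0.1]],[[22.4,14.7,1.4],[-6.5,-0.1,0.0]],[[22.3,14.4,3.0],[-6.4,0.0,0.0]]]
end [0.3971 0.3107 0.268 ] [-1.3500e+02 -1.0000e-02  1.2923e+02]
```

Emit:
carry_out(targets=[[[7.4, -26, 22.4], [0, -1.9, 0]], [[8.2, -26, 22.1], [0, -1.9, 0]], [[8.9, -26, 21.8], [0, -2, 0]], [[9.6, -26, 21.5], [0, -1.9, 0]], [[10.3, -26, 21.2], [0, -1.9, 0]], [[11, -26, 20.8], [0, -1.9, 0]], [[27.8, -17, 9.6], [0, -4.1, 0]], [[28.4, -17, 7.6], [0, -4.2, 0]], [[28.9, -17, 5.5], [0, -4.1, 0]], [[29.2, -17, 3.4], [0, -4.2, 0]], [[29.4, -17, 1.3], [0, -4.1, 0]], [[29.4, -17, -1], [0, -4.2, 0]]])

```text
time_s: 16.8
tool_pos: [0.4722, 0.1359, 0.3408]
tool_rot: [-89.9, -0.0, 125.1]
force: [0.2, 0.6, -0.8]
grip_width: 0.0386
```

Emit:
carry_out(targets=[[[29.3, -17, -3], [0, -4.1, 0]], [[0, 0, 0], [-6, 0, 0]], [[0, 0, 0], [-6, 0, 0]], [[0, 0, 0], [-6, 0, 0]], [[0, 0, 0], [-6, 0, 0]], [[0, 0, 0], [0, 0, 0]]])

```text
time_s: 17.4
tool_pos: [0.462, 0.1579, 0.3591]
tool_rot: [-108.8, -0.4, 128.8]
force: [0.1, -0.6, -0.7]
grip_width: 0.0386
```

```bash
python3 - <<'E'
from plan import *
st(); save('side','s10.png')
E
python3 kin.py
```

```text
t 17.4 p [0.462  0.1579 0.3591] rpy [-108.76   -0.41  128.81] q [-21.2, -16.9, 3.7, 105.6, -6.2, 73.9, 112.0] F [ 0.1 -0.6 -0.7] g 0.0386
t 17.45 p [0.462  0.159  0.3591] rpy [-108.7    -0.44  128.91] q [-21.6, -16.8, 3.9, 105.5, -6.2, 74.0, 111.9] F [ 0.   0.9 -0.7] g 0.0387
0.005806681389197192 (-1, -1, -1, -1) [ 0.2256  0.4585  0.506   0.3513 -0.0038 -0.015  -0.0063  0.0065 -0.0432
  3.0987]
[0.0352 0.028  0.0218 0.0003 0.002  0.0139] 14
```

View pics/s10.png

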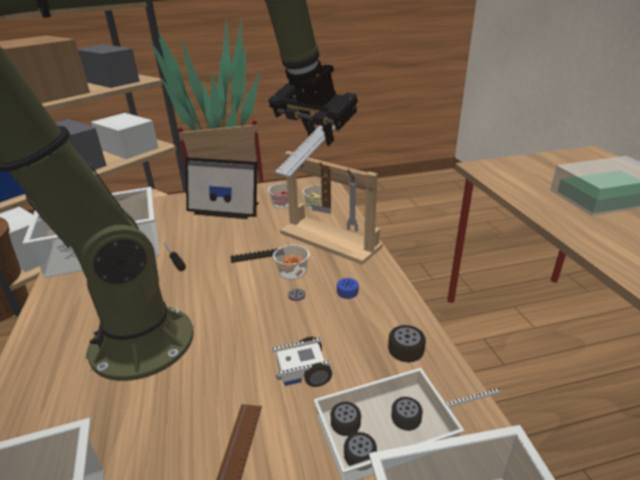

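```bash
cat > ik.py <<'E'
from kin import *
from hang import *
v=np.load('th.npy'); S,TH=v[:4],v[4:]
lo=np.array([-163.93,-17.29,-79.2,3.27,-89.18,5.43,-154.24])+.5; hi=np.array([163.93,119.83,71.16,140.29,269.18,117.66,154.24])-.5
def ik(P,R,q0s):
    best=None
    for q0 in q0s:
        def f(q):
            p,r=fk(q,TH,S); return np.r_[(p-P)*1000,(r.inv()*R).as_rotvec(degrees=True)*3]
        r=least_squares(f,np.clip(q0,lo+.1,hi-.1),bounds=(lo,hi))
        if best is None or r.cost<best[0]: best=(r.cost,r.x)
    return best
if __name__=='__main__':
    q0=env.get_obs()['qpos']; rng=np.random.default_rng(0)
    q0s=[q0]+[np.clip(q0+rng.normal(0,1,7)*[30,15,40,20,30,25,25],lo,hi) for _ in range(15)]
    for tilt in(0,15,25,35,45):
        for s in(.10,.06,.022):
            P,E=target(onpeg(s),tilt); c,q=ik(P,Ro.from_euler('xyz',E,degrees=True),q0s); print(tilt,s,P.round(3),'cost',round(c,2),q.round(0))
E
python3 ik.py
```

```text
0 0.1 [0.382 0.299 0.278] cost 0.0 [-50.  -3.   9. 101.   1.  82.  88.]
0 0.06 [0.404 0.317 0.249] cost 0.0 [ -5.   1. -37. 100.   1.  79.  88.]
0 0.022 [0.425 0.334 0.223] cost 0.0 [-29.   5. -12.  99.   1.  76.  88.]
15 0.1 [0.387 0.302 0.273] cost 0.0 [-37. -14.  -3. 112.  -1.  67.  90.]
15 0.06 [0.409 0.32  0.245] cost 0.0 [ 11. -14. -44. 112. -13.  64. 100.]
15 0.022 [0.429 0.337 0.218] cost 0.0 [-10.  -6. -29. 112.  -4.  59.  92.]
25 0.1 [0.39  0.305 0.27 ] cost 109.29 [-40. -17.  -0. 116.  -1.  60.  90.]
25 0.06 [0.412 0.323 0.242] cost 0.0 [-40. -16.  -0. 120.  -1.  51.  90.]
25 0.022 [0.433 0.34  0.215] cost 0.0 [-53. -12.  11. 120.   3.  47.  86.]
35 0.1 [0.393 0.308 0.269] cost 737.29 [-39. -17.  -0. 117.  -2.  55.  91.]
35 0.06 [0.415 0.326 0.241] cost 212.02 [-40. -17.  -0. 122.  -2.  45.  90.]
35 0.022 [0.436 0.343 0.214] cost 0.09 [-40. -17.  -0. 128.  -2.  34.  90.]
45 0.1 [0.397 0.311 0.268] cost 1886.55 [-38. -17.  -0. 119.  -5.  50.  94.]
45 0.06 [0.419 0.329 0.24 ] cost 879.64 [-39. -17.  -0. 125.  -4.  38.  93.]
45 0.022 [0.44  0.346 0.213] cost 174.0 [-40. -17.  -0. 131.  -4.  25.  93.]
```

Run:
```python
from hang import *
P,E=target(onpeg(.09),18); print(P,E); p,r,_=pose()
rows([(P,E)],p,r,step=25,ang=6)
```

```text
[0.39306857 0.30745022 0.26496943] [-1.08000000e+02 -1.27222187e-14  1.29200000e+02]
8 [[[19.8,12.9,-0.9],[0.1,-0.1,0.0]],[[19.7,12.8,-0.9],[0.1,0.0,0.1]],[[19.8,12.9,-0.9],[0.1,-0.1,0.0]],[[19.8,12.8,-1.0],[0.1,0.0,0.1]],[[19.8,12.8,-1.0],[0.0,-0.1,0.0]],[[19.8,12.8,-1.1],[0.1,0.0,0.0]],[[19.8,12.8,-1.1],[0.1,-0.1,0.1]],[[19.8,12.8,-1.1],[0.1,0.0,0.0]]]
end [0.3931 0.3074 0.265 ] [-1.0801e+02 -2.0000e-02  1.2919e+02]
```

Emit:
carry_out(targets=[[[19.8, 12.8, -1], [0.1, 0, 0]], [[19.8, 12.8, -1], [0.1, 0, 0]], [[19.8, 12.8, -1], [0.1, -0.1, 0.1]], [[19.8, 12.8, -1], [0, 0, 0.1]], [[19.8, 12.8, -1], [0.1, -0.1, 0.1]], [[19.8, 12.8, -1], [0.1, 0, 0]], [[19.8, 12.8, -1], [0.1, -0.1, 0]], [[19.8, 12.8, -1], [0, 0, 0]], [[0, 0, 0], [0, 0, 0]], [[0, 0, 0], [0, 0, 0]]])

```text
time_s: 18.45
tool_pos: [0.3913, 0.3115, 0.2657]
tool_rot: [-108.1, -0.1, 129.7]
force: [0.4, -0.4, -0.6]
grip_width: 0.0385
```

```bash
cat > look.py <<'E'
import sys
from hang import *
def look(tag,H=(0,-.018,-.0212)):
    st(); save('side','s%s.png'%tag); save('top','t%s.png'%tag)
    p,r,_=pose(); h=p+r.apply(H); print('hole est',h.round(4),'side',proj('side',h).round(1),'top',proj('top',h).round(1))
    x=xr(); rel=h-ROOT; d=(-x+[0,0,1])/np.sqrt(2); u=(x+[0,0,1])/np.sqrt(2); y=np.cross([0,0,1],x); print('s',rel@d*1000,'perp up/rail',rel@u*1000,'lateral yr',rel@y*1000)
    a=cv2.imread('pics/s%s.png'%tag)[100:230,250:400]; b=cv2.imread('pics/t%s.png'%tag)[150:280,70:220]
    def mk(im,n,o,pts):
        im=cv2.resize(im,None,fx=5,fy=5,interpolation=2) if 0 else cv2.resize(im,None,fx=5.3,fy=5.3,interpolation=2)
        for P,c in pts:
            q=(proj(n,P)[0]-o+.5)*5.3; cv2.circle(im,(int(q[0]),int(q[1])),4,c,1)
        return im
    pts=[(h,(255,0,0)),(ROOT,(0,255,0)),(onpeg(.052),(0,0,255))]
    cv2.imwrite('pics/zs%s.png'%tag,mk(a,'side',[250,100],pts)); cv2.imwrite('pics/zt%s.png'%tag,mk(b,'top',[70,150],pts))
if __name__=='__main__': look(sys.argv[1])
E
python3 look.py 11
```

```text
t 18.45 p [0.3913 0.3115 0.2657] rpy [-1.0812e+02 -9.0000e-02  1.2967e+02] q [-22.2, -14.9, -16.3, 114.1, -5.1, 62.2, 92.7] F [ 0.4 -0.4 -0.6] g 0.0385
hole est [0.4037 0.3198 0.2903] side [[285.3 147.9]] top [[136.6 247.3]]
s 90.18089735581684 perp up/rail 2.189558247579598 lateral yr 2.8627254333710743
```

View pics/zs11.png

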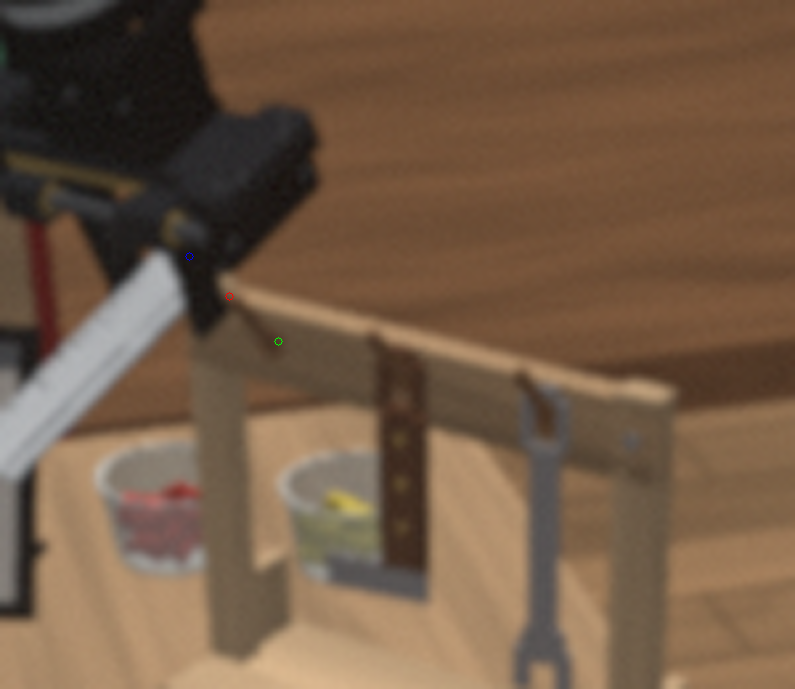

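View pics/zt11.png

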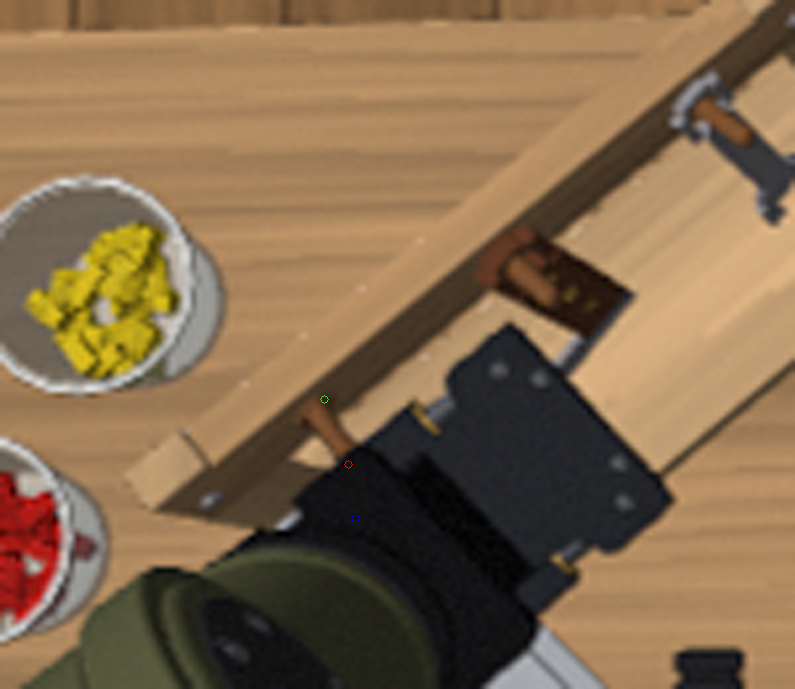

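Run:
```python
from hang import *
p,r,_=pose(); print(p,r.as_euler('xyz',degrees=True))
def show(nm,H,ns=('side','top')):
    w=p+r.apply(H)
    print(nm,w.round(4),'zs',((proj('side',w)[0]-[250,100]+.5)*5.3).round(0),'zt',((proj('top',w)[0]-[70,150]+.5)*5.3).round(0))
for sx in(-1,1):
    show('end corner %d'%sx,(sx*.02,-.018,-.0212-.016)); show('tail corner %d'%sx,(sx*.02,-.018,-.0212+.164))
for sz in(-1,1):
  for xx in(-.0193,-.034): show('near fingertip z%d x%.3f'%(sz,xx),(xx,0,sz*.0095))
a=cv2.imread('pics/s11.png')[120:200,200:310]; b=cv2.imread('pics/t11.png')[200:300,100:210]
cv2.imwrite('pics/z2.png',np.hstack([cv2.resize(a,(400,291),interpolation=2),cv2.resize(b,(320,291),interpolation=2)]))
```

```text
[0.39245665 0.31059909 0.2665869 ] [-1.08231228e+02 -9.37352208e-02  1.29494630e+02]
end corner -1 [0.4281 0.314  0.2953] zs [239. 245.] zt [368. 444.]
tail corner -1 [0.2961 0.2054 0.239 ] zs [ 13. 471.] zt [734. 825.]
end corner 1 [0.4027 0.3449 0.2954] zs [178. 231.] zt [275. 522.]
tail corner 1 [0.2707 0.2362 0.239 ] zs [-49. 451.] zt [646. 901.]
near fingertip z-1 x-0.019 [0.4117 0.3014 0.2695] zs [215. 307.] zt [432. 499.]
near fingertip z-1 x-0.034 [0.421  0.2901 0.2695] zs [238. 313.] zt [466. 471.]
near fingertip z1 x-0.019 [0.3978 0.29   0.2636] zs [192. 330.] zt [471. 539.]
near fingertip z1 x-0.034 [0.4071 0.2786 0.2636] zs [215. 336.] zt [504. 511.]
```

Run:
```python
import cv2
a=cv2.imread('pics/s11.png')[130:200,230:320]; cv2.imwrite('pics/z3.png',cv2.resize(a,None,fx=8,fy=8,interpolation=2))
a=cv2.imread('pics/t11.png')[215:265,110:180]; cv2.imwrite('pics/z4.png',cv2.resize(a,None,fx=10,fy=10,interpolation=2))
```

```text
(no output)
```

View pics/z3.png

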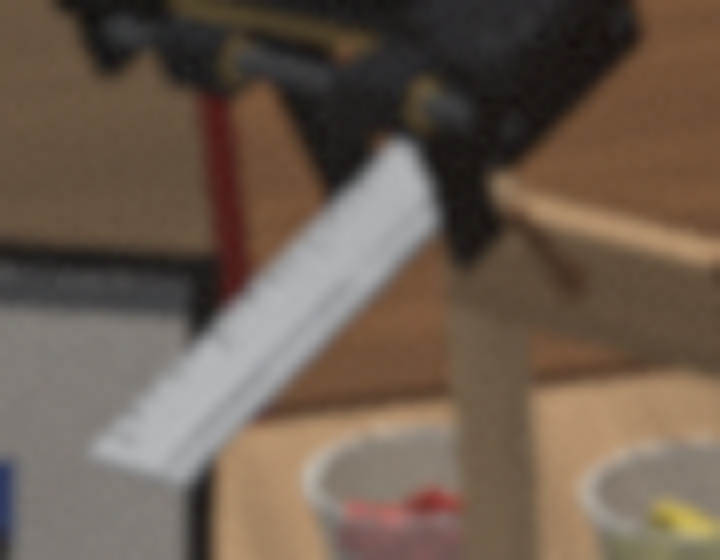

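View pics/z4.png

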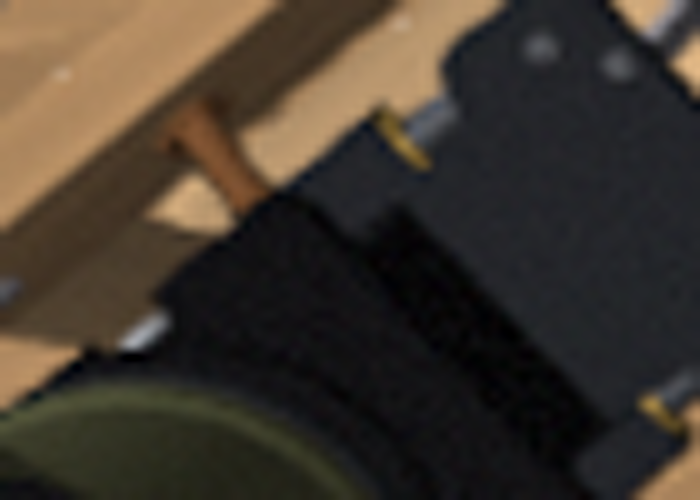

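Run:
```python
from hang import *
a=cv2.imread('pics/t11.png')[250:340,150:240]; a=cv2.resize(a,None,fx=6,fy=6,interpolation=2)
ps=[]; 
for _ in range(5):
    p,r,_o=pose(); ps.append(p); 
p,r,_o=pose(); print(np.array(ps).round(4).tolist())
for sx in(-1,1):
    w=p+r.apply((sx*.02,-.018,-.0212+.164)); q=(proj('top',w)[0]-[150,250]+.5)*6; print(q); cv2.circle(a,(int(q[0]),int(q[1])),4,(0,0,255),1)
cv2.imwrite('pics/z5.png',a)
```

```text
[[0.3925, 0.3106, 0.2666], [0.3925, 0.3106, 0.2666], [0.3925, 0.3106, 0.2666], [0.3925, 0.3106, 0.2666], [0.3925, 0.3106, 0.2666]]
[350.6518121  334.16697388]
[251.48470288 419.637718  ]
```

View pics/z5.png

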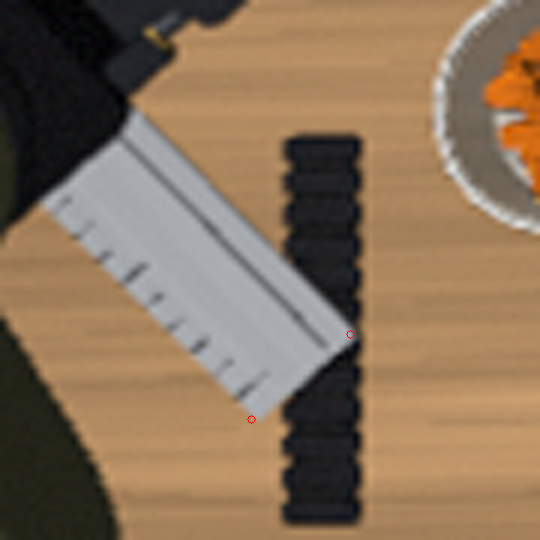

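In the top view the ruler's tail corners at (353,333) and (257,418) lie within 1 px of prediction. The small offset there matches the peg-tip residual, so the model holds in the robot frame. Next I thread the hole.

```bash
python3 - <<'E'
from hang import *
p,r,_=pose(); r0=r
h=p+r.apply((0,-.018,-.0212)); x=xr(); rel=(h-ROOT)*1000; print('s',rel@(-x+[0,0,1])/2**.5,'u',rel@(x+[0,0,1])/2**.5,'lat',rel@np.cross([0,0,1],x))
A=target(onpeg(.058)+np.cross([0,0,1],x)*-.0005,20); B=target(onpeg(.040)+np.cross([0,0,1],x)*-.0005,22);C=target(onpeg(.026)+np.cross([0,0,1],x)*-.0005,26)
P,R=rows([A],p,r,step=8,ang=6); P,R=rows([B],P,R,step=6,ang=6); rows([C],P,R,step=5,ang=6)
E
python3 ik.py | head -0
```

```text
s 90.18089735581684 u 2.1895582475796056 lat 2.8627254333710708
5 [[[-0.7,6.1,-2.6],[-0.4,0.0,0.0]],[[-0.7,6.1,-2.6],[-0.3,0.1,0.1]],[[-0.7,6.1,-2.5],[-0.4,0.0,0.0]],[[-0.7,6.1,-2.5],[-0.3,0.1,0.0]],[[-0.6,6.1,-2.5],[-0.4,0.0,0.1]]]
end [0.4115 0.3219 0.2419] [-1.1003e+02  3.0000e-02  1.2924e+02]
4 [[[0.0,4.3,-2.1],[-0.5,0.0,0.0]],[[0.0,4.3,-2.0],[-0.5,0.0,0.0]],[[0.0,4.3,-2.0],[-0.5,0.0,0.0]],[[0.0,4.3,-1.9],[-0.5,0.0,0.0]]]
end [0.4221 0.3305 0.2286] [-1.1203e+02  3.0000e-02  1.2924e+02]
4 [[[0.0,3.6,-1.7],[-1.0,0.0,0.0]],[[0.0,3.6,-1.6],[-1.0,0.0,0.0]],[[0.0,3.6,-1.6],[-1.0,0.0,0.0]],[[0.0,3.7,-1.5],[-1.0,0.0,0.0]]]
end [0.4311 0.3379 0.2179] [-1.1603e+02  3.0000e-02  1.2924e+02]Exception ignored on flushing sys.stdout:
BrokenPipeError: [Errno 32] Broken pipe
```

Emit:
carry_out(targets=[[[-0.7, 6, -2.5], [-0.4, 0, 0]], [[-0.7, 6, -2.5], [-0.4, 0.1, 0]], [[-0.7, 6, -2.5], [-0.4, 0, 0]], [[-0.7, 6, -2.5], [-0.4, 0.1, 0]], [[-0.7, 6, -2.5], [-0.4, 0, 0]], [[0, 0, 0], [0, 0, 0]], [[0, 0, 0], [0, 0, 0]]])

```text
time_s: 19.25
tool_pos: [0.4111, 0.3214, 0.2418]
tool_rot: [-110.2, -0.2, 129.3]
force: [0.2, 0.3, -0.6]
grip_width: 0.0389
```

```bash
python3 look.py 12
python3 - <<'E'
import cv2,numpy as np
a=cv2.resize(cv2.imread('pics/s12.png')[130:200,250:330],None,fx=5,fy=5,interpolation=2); b=cv2.resize(cv2.imread('pics/t12.png')[210:280,110:190],None,fx=5,fy=5,interpolation=2)
cv2.imwrite('pics/z12.png',np.hstack([a,b]))
E
```

```text
t 19.25 p [0.4111 0.3214 0.2418] rpy [-110.21   -0.16  129.26] q [-21.7, -12.9, -16.8, 115.7, -4.8, 56.5, 92.4] F [ 0.2  0.3 -0.6] g 0.0389
hole est [0.4218 0.3302 0.2665] side [[291.8 154.3]] top [[136.  238.7]]
s 58.76783971129552 perp up/rail -0.04044762654145647 lateral yr -0.4995902908497997
```

View pics/z12.png

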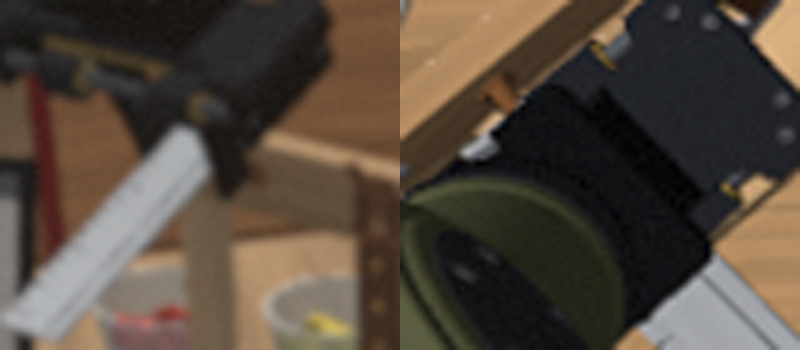

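The position is on plan, with the hole just outside the tip and the peg no longer visible behind the gripper. I'm advancing while watching the force.

Emit:
carry_out(targets=[[[0, 4.3, -2], [-0.5, 0, 0]], [[0, 4.3, -2], [-0.5, 0, 0]], [[0, 4.3, -2], [-0.5, 0, 0]], [[0, 4.3, -2], [-0.5, 0, 0]], [[0, 0, 0], [0, 0, 0]]])

```text
time_s: 19.85
tool_pos: [0.4214, 0.33, 0.2278]
tool_rot: [-112.2, -0.2, 129.3]
force: [0.0, -0.6, -0.4]
grip_width: 0.0383
```

```bash
python3 look.py 13
python3 - <<'E'
import cv2,numpy as np
from hang import *
a=cv2.resize(cv2.imread('pics/s13.png')[130:210,240:330],None,fx=8,fy=7,interpolation=2)
p,r,_=pose()
for H in((-.02,-.018,.1428),(.02,-.018,.1428)):
    q=proj('side',p+r.apply(H))[0]; print(q)
cv2.imwrite('pics/z13.png',a)
E
```

```text
t 19.85 p [0.4214 0.33   0.2278] rpy [-112.18   -0.16  129.28] q [-21.8, -12.0, -17.0, 117.2, -4.7, 52.2, 92.3] F [ 0.  -0.6 -0.4] g 0.0383
hole est [0.4315 0.3382 0.2533] side [[295.  157.5]] top [[134.6 234.4]]
s 40.50469207808796 perp up/rail -0.5042543814819112 lateral yr -0.4386378641498662
[264.77779697 200.56476494]
[253.38870077 196.71047648]
```

View pics/z13.png

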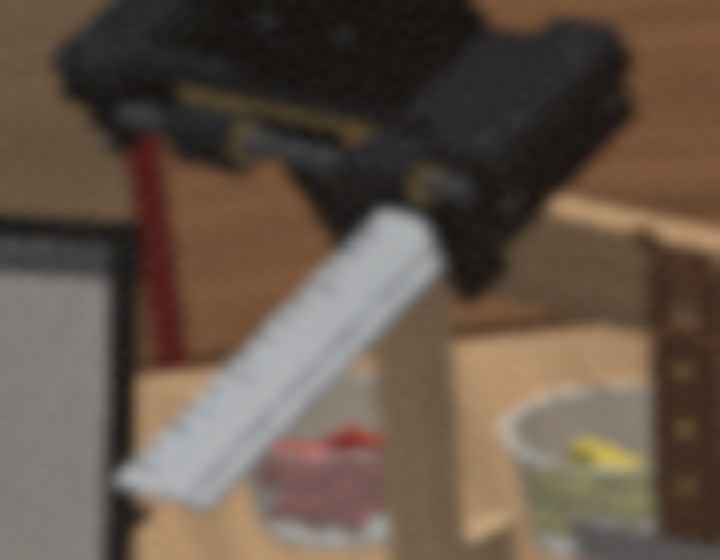

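No contact force 12 mm past the tip, and the tail corners are where predicted, so the peg is through the hole. I'm going deeper and tilting.

Emit:
carry_out(targets=[[[0, 3.6, -1.5], [-1, 0, 0]], [[0, 3.6, -1.5], [-1, 0, 0]], [[0, 3.6, -1.5], [-1, 0, 0]], [[0, 3.6, -1.5], [-1, 0, 0]], [[0, 0, 0], [0, 0, 0]]])

```text
time_s: 20.45
tool_pos: [0.4299, 0.337, 0.2171]
tool_rot: [-116.2, -0.2, 129.3]
force: [0.1, 0.0, -1.0]
grip_width: 0.0383
```

```bash
python3 look.py 14
python3 - <<'E'
from hang import *
p,r,_=pose(); y=np.cross([0,0,1],xr())
C=target(onpeg(.025)+y*-.0005,36)
rows([C],p,r,step=5,ang=2)
E
```

```text
t 20.45 p [0.4299 0.337  0.2171] rpy [-116.2    -0.15  129.27] q [-22.0, -12.9, -16.9, 120.4, -5.3, 45.9, 92.8] F [ 0.1  0.  -1. ] g 0.0383
hole est [0.4388 0.3442 0.2435] side [[297.4 159.9]] top [[133.5 231.2]]
s 26.85423125292808 perp up/rail -0.742863839491025 lateral yr -0.4104349747310449
5 [[[0.0,1.0,-0.9],[-2.0,0.0,0.0]],[[-0.1,1.0,-0.9],[-1.9,0.0,0.1]],[[0.0,1.0,-0.9],[-2.0,0.0,0.0]],[[0.0,1.1,-0.8],[-1.9,0.0,0.0]],[[-0.1,1.1,-0.8],[-2.0,0.0,0.1]]]
end [0.4353 0.3412 0.2156] [-1.2603e+02  2.0000e-02  1.2917e+02]
```

Emit:
carry_out(targets=[[[0, 1, -0.9], [-2, 0, 0]], [[0, 1, -0.9], [-2, 0, 0]], [[0, 1, -0.9], [-2, 0, 0]], [[0, 1, -0.9], [-1.5, 0, 0]], [[0, 0, 0], [0, 0, 0]]])

```text
time_s: 21.05
tool_pos: [0.4338, 0.3402, 0.2159]
tool_rot: [-123.7, -0.1, 129.3]
force: [-0.5, -0.4, -1.5]
grip_width: 0.0384
```

Emit:
carry_out(targets=[[[0, 0, 0], [0, 0, 0]], [[0, 0, 0], [0, 0, 0]], [[0, 0, 0], [0, 0, 0]], [[0, 0, 0], [0, 0, 0]], [[0, 0, 0], [0, 0, 0]]], jaw=0, squeeze=3)

```text
time_s: 21.55
tool_pos: [0.4346, 0.3409, 0.2168]
tool_rot: [-123.8, -0.1, 129.3]
force: [1.5, 0.4, -0.2]
grip_width: 0.0399
```

```bash
python3 look.py 15
python3 - <<'E'
import cv2
a=cv2.resize(cv2.imread('pics/s15.png')[130:230,230:330],None,fx=6,fy=6,interpolation=2); cv2.imwrite('pics/z15.png',a)
E
```

```text
t 21.55 p [0.4346 0.3409 0.2168] rpy [-123.79   -0.15  129.28] q [-23.6, -16.8, -15.1, 126.2, -7.3, 36.4, 94.3] F [ 1.5  0.4 -0.2] g 0.0399
hole est [0.4405 0.3456 0.2436] side [[297.9 159.6]] top [[132.8 230.3]]
s 25.380829036639252 perp up/rail 0.8564478775122942 lateral yr -0.43034471918812006
```

View pics/z15.png

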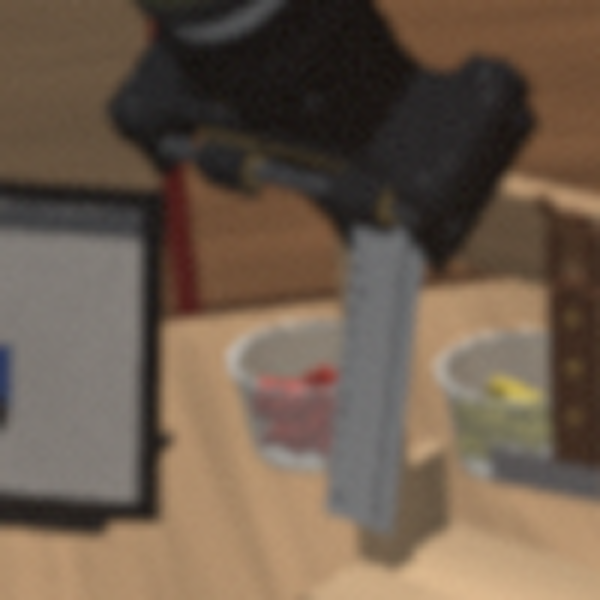

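The ruler has swung down nearly vertical, tail at about (360,510) in the crop, and hangs on the peg between the loosened pads. I'm opening and backing off along the tool axis.

Emit:
carry_out(targets=[[[0, 0, 0], [0, 0, 0]], [[0, 0, 0], [0, 0, 0]], [[0, 0, 0], [0, 0, 0]], [[0, 0, 0], [0, 0, 0]], [[0, 0, 0], [0, 0, 0]]], jaw=0.6)

```text
time_s: 22.15
tool_pos: [0.4342, 0.3405, 0.2162]
tool_rot: [-123.7, -0.2, 129.3]
force: [0.5, -0.1, 0.1]
grip_width: 0.0519
```

```bash
python3 look.py 16
python3 - <<'E'
import cv2,numpy as np
a=cv2.resize(cv2.imread('pics/s16.png')[130:230,250:350],None,fx=4,fy=4,interpolation=2);b=cv2.resize(cv2.imread('pics/t16.png')[190:290,100:200],None,fx=4,fy=4,interpolation=2); cv2.imwrite('pics/z16.png',np.hstack([a,b]))
E
```

```text
t 22.15 p [0.4342 0.3405 0.2162] rpy [-123.73   -0.15  129.27] q [-23.7, -16.8, -15.1, 126.3, -7.3, 36.4, 94.3] F [ 0.5 -0.1  0.1] g 0.0519
hole est [0.4402 0.3454 0.243 ] side [[297.8 159.8]] top [[133.  230.5]]
s 25.30453831812631 perp up/rail 0.21247035484769847 lateral yr -0.41382787205425575
```

View pics/z16.png

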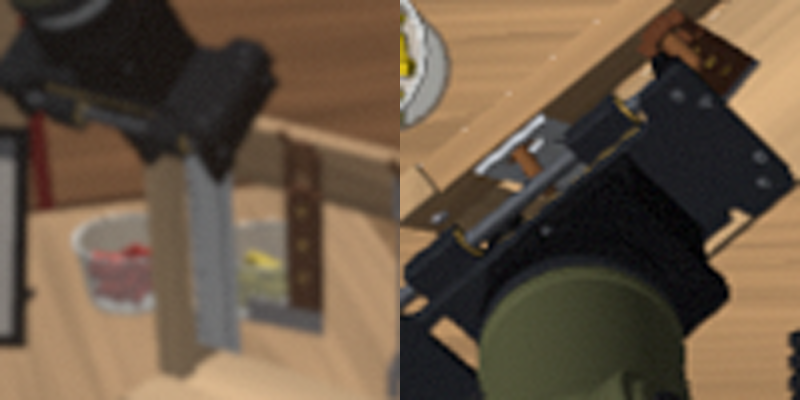

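The side and top views show the ruler flat against the rail with the peg through its hole at (520,155) in the right panel, free between the open fingers. I'm backing out along the reverse of the approach.

Emit:
carry_out(targets=[[[0, -1, 0.9], [2, 0, 0]], [[0, -1, 0.9], [2, 0, 0]], [[0, -1, 0.9], [2, 0, 0]], [[0, -3, 1.5], [1.5, 0, 0]], [[0, -4, 1.5], [1, 0, 0]], [[0, -4, 1.5], [1, 0, 0]], [[0, -4, 2], [1, 0, 0]], [[0, -5, 2], [1, 0, 0]], [[0, -5, 2], [1, 0, 0]], [[0, -6, 2.5], [0.5, 0, 0]], [[0, -6, 2.5], [0.5, 0, 0]], [[0, -6, 2.5], [0.5, 0, 0]]])

```text
time_s: 23.45
tool_pos: [0.4052, 0.3167, 0.2504]
tool_rot: [-109.7, -0.1, 129.3]
force: [-0.2, -0.1, 0.5]
grip_width: 0.0521
```

Emit:
carry_out(targets=[[[0, -6, 2.5], [0.5, 0, 0]], [[0, -8, 4], [0.5, 0, 0]], [[0, -8, 6], [0.5, 0, 0]], [[0, -8, 8], [0.5, 0, 0]], [[0, -10, 10], [1, 0, 0]], [[0, -10, 10], [1, 0, 0]], [[0, -10, 10], [1, 0, 0]], [[0, -10, 10], [1, 0, 0]], [[0, -10, 10], [1, 0, 0]], [[0, 0, 0], [0, 0, 0]]])

```text
time_s: 24.45
tool_pos: [0.3534, 0.2731, 0.3058]
tool_rot: [-101.6, -0.2, 129.3]
force: [0.2, -0.3, -0.6]
grip_width: 0.0524
```

```bash
python3 look.py 17
python3 - <<'E'
import cv2,numpy as np
a=cv2.resize(cv2.imread('pics/s17.png')[130:270,260:400],None,fx=2.8,fy=2.8,interpolation=2);b=cv2.resize(cv2.imread('pics/t17.png')[150:290,80:220],None,fx=2.8,fy=2.8,interpolation=2); cv2.imwrite('pics/z17.png',np.hstack([a,b]))
E
```

```text
t 24.45 p [0.3534 0.2731 0.3058] rpy [-101.61   -0.2   129.28] q [-30.8, -17.3, -8.1, 110.4, -2.8, 75.1, 90.9] F [ 0.2 -0.3 -0.6] g 0.0524
hole est [0.3666 0.2838 0.3266] side [[272.3 140.4]] top [[149.2 266.6]]
s 152.27153800744827 perp up/rail -8.581877515526767 lateral yr -1.6203811169935072
```

View pics/z17.png

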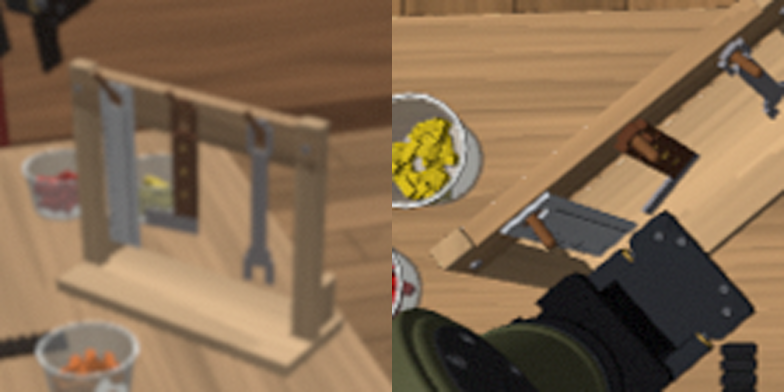

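The ruler hangs on the formerly empty peg, clear of the gripper. I'll ease the arm off joint 2's limit, wait, and check stillness and the whole scene.

Emit:
carry_out(targets=[[[0, 10, 0], [0, 0, 0]], [[0, 10, 0], [1, 0, 0]], [[0, 10, 0], [1, 0, 0]], [[0, 0, 0], [1, 0, 0]], [[0, 0, 0], [1, 0, 0]], [[0, 0, 0], [0, 0, 0]], [[0, 0, 0], [0, 0, 0]], [[0, 0, 0], [0, 0, 0]], [[0, 0, 0], [0, 0, 0]], [[0, 0, 0], [0, 0, 0]]])

```text
time_s: 25.55
tool_pos: [0.3577, 0.2768, 0.2754]
tool_rot: [-97.6, -0.2, 129.3]
force: [0.4, -1.0, 0.4]
grip_width: 0.0519
```

```bash
python3 look.py 18
python3 - <<'E'
import cv2,numpy as np
a=cv2.imread('pics/s17.png').astype(int);b=cv2.imread('pics/s18.png').astype(int)
print('diff in hanging region',np.abs(a-b)[160:225,290:315].mean(), np.abs(a-b)[160:225,290:315].max(),'static bg',np.abs(a-b)[380:440,420:440].mean())
E
```

```text
t 25.55 p [0.3577 0.2768 0.2754] rpy [-97.57  -0.19 129.29] q [-30.9, -12.9, -8.6, 110.0, -2.2, 75.2, 90.3] F [ 0.4 -1.   0.4] g 0.0519
hole est [0.3722 0.2885 0.296 ] side [[275.2 151.2]] top [[152.8 264.2]]
s 125.37523682646196 perp up/rail -24.995367313227415 lateral yr -1.4996569758983036
diff in hanging region 1.0274871794871794 5 static bg 0.9533333333333334
```

View pics/s18.png

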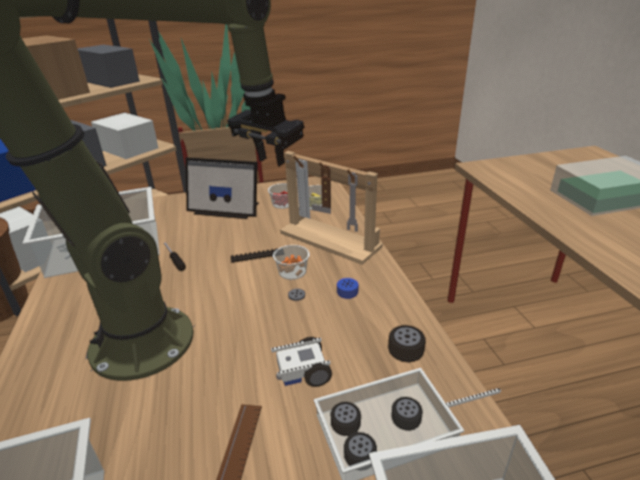

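View pics/t18.png

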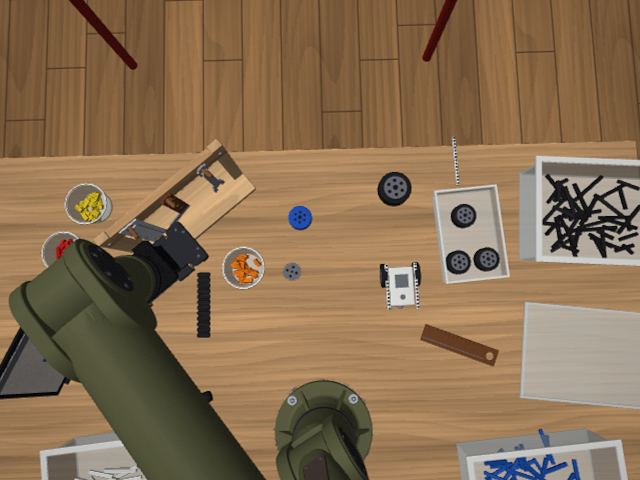

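All is in place. In the side view the ruler hangs still at (302,190), and in the top view the wheel sits in the tray at (463,215). Nothing else has moved. I'm handing in.

```bash
python3 -c "
from cell import env
print(env.sign_off())"
```

```text
the job is handed in; nothing more can be done
None
```

The job is done and handed in at about 25.6 s of the 64 s allowed; the sign-off gave no verdict.

- **Wheel:** I lifted the smaller black wheel off the straightedge and set it down flat in the free half of the tray before letting go.
- **Straightedge:** I gripped it lightly by its long edges and slid it flat until it overhung the far edge by about 70 mm, with the hole fully clear. I then took the overhanging end by its edges and lifted it. I threaded the hole over the empty left peg without any noticeable contact force, eased the grip so it swung down, opened the gripper and backed off.

**Last checks:**
- **Hanging still:** the straightedge hangs by its hole against the rail. Two pictures about a second apart differ only by image noise.
- **Everything else:** the tub, rover, track, gear, beam, blue wheel, large wheel and brown look-alike rule appear unmoved by eye in the final pictures.
- **Robot clear:** the gripper is away from everything, and the wrist force reads about 1 N, which is noise level.

**Doubts:**
- **Joint 2 range:** while backing off, joint 2 read -17.3° against a limit of -17.29°. I moved it away to -12.9° straight afterwards.
- **Table edge:** the side camera put the far edge 5–15 mm further out than the top camera did. Both readings left the hole clear of the edge.

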